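# Work the film carton over the tray lip and home against its stop

## Task

Bring the film carton into the low-rimmed spill tray without carrying it: raise the end that faces the tray just enough to set it up on the tray's front lip while the carton's trailing edge stays on the bench, then push it on over the lip until it lies flat inside. Press it snugly home against the end stop for a moment, gently, without ramming the lip or the stop, and leave it there; do not disturb the petri dish or the weighing boat.

Things in the scene. Friction and masses are not known exactly. Their poses are not given: they have to be found in the camera images.
- carton_center (a point): Centre (half-way up) of the loose closed carton, white and green, 135 mm long x 62 mm wide x 55 mm high, about 0.3 to 0.6 kg, standing on the bench in front of the tray's lip, up to about 0.3 rad askew to the tray. Own axes: y along its length, toward the end that faces the tray (the leading end), x across its width, z up. It can be pinched across its 62 mm width; it is a rigid box.
- carton_nose (a point): Middle of the carton's lower leading edge (67.5 mm along +y and 27.5 mm below its centre): the edge that must be raised onto the lip.
- carton_heel (a point): Middle of the carton's lower trailing edge (67.5 mm along -y and 27.5 mm below its centre). It must stay on the bench (less than 10 mm above it) until about half the carton is past the lip and it tips over by itself, and must never rise above 35 mm. The carton must never tilt more than 0.4 rad.
- tray: Fixed flat grey spill tray, 216 mm long (own x) x 92 mm wide (own y), origin on the bench under its middle, x pointing inward from the front lip to the end stop. Floor 3 mm thick; rim 12 mm high all round, side rims 6 mm thick, so the inside is 80 mm wide.
- lip: The tray's front rim, the threshold: a bar 8 mm thick along the tray's x, 12 mm high, with rounded edges, axes as the tray, origin on the bench under its middle, 104 mm before the tray's origin. The carton must never bear on it with more than 40 N: a carton rammed into it, or a firmly held one set down on it at more than about 15 mm/s, exceeds that at once.
- lip_top (a point): Middle of the lip's upper face, 12 mm above the bench. If friction of the pusher on the trailing face holds that end down, the carton wedges on the lip and the force climbs; easing back a few mm lets it tip over.
- stop: Rigid end stop in the tray: aluminium block 76 mm wide, rubber front face, top 27 mm above the bench, two thumb screws up to 39 mm. Axes as the tray; origin on its front plane at bench level, 47 to 67 mm past the tray's origin: lip to stop, the carton has 12 to 32 mm to spare. The carton must press on it with at least 3 N for 0.2 s, never more than 25 N, and finally rest against it.
- dish_center (a point): Bystander: loose petri dish, 60 mm across, 15 mm high, on the bench behind the carton, toward the robot's right; the point is its centre.
- boat_center (a point): Bystander: loose square white weighing boat, 61 mm across, 14 mm high, beside the tray on its -y side; the point is its centre.
Things that resemble listed ones, but are neither listed nor needed, are in the scene too. Of the things like the stop, leave any that is red; of the rest the larger one is meant.

How it is judged (in metres and radians):
On the way, in this order (a step that is already met when the one before it is completed fails the run):
1. the carton's leading edge is up on the lip, past its inner face, with the trailing edge still on the bench (x of carton_nose in the frame of lip above 0.006 m and contact force between carton and lip above 0.4 N and height (world z) of carton_heel below 0.006 m and height (world z) of carton_nose above 0.011 m), for 0.2 s.
2. the carton lies inside the tray behind the lip and is pressed against the end stop with at least 3 N (x of carton_heel in the frame of lip above 0.004 m and height (world z) of carton_heel below 0.007 m and contact force between carton and stop above 3 N), for 0.2 s.
At the end, for the whole second after the job is handed in: The carton rests flat on the tray floor, wholly inside the rim (both lower edges less than 7 mm above the bench, tilt under 0.04 rad, lengthwise along the tray within 0.1 rad), its leading end within 4 mm of the end stop, at rest and released (x of carton_heel in the frame of lip above 0.004 m and x of carton_nose in the frame of stop above -0.004 m and height (world z) of each of carton_heel, carton_nose below 0.007 m and angle between carton_center's own z axis and vertical below 0.04 rad and angle between the y axis of carton_center and the x axis of tray, either way round below 0.1 rad and linear speed of carton below 0.01 m/s); the robot touches nothing.
It fails at once if the carton is carried: its trailing edge leaves the bench by more than 10 mm while it is still more than 80 mm before the lip (x of carton_heel in the frame of lip below -0.08 m and height (world z) of carton_heel above 0.01 m).
It fails at once if the carton's trailing edge is raised more than 35 mm (height (world z) of carton_heel above 0.035 m).
It fails at once if the carton is tipped more than 0.4 rad (angle between carton_center's own z axis and vertical above 0.4 rad).
It fails at once if the carton is pushed against the lip with more than 40 N or against the end stop with more than 25 N (contact force between carton and lip above 40 N or contact force between carton and stop above 25 N).
It fails at once if the petri dish or the weighing boat is moved more than 15 mm (distance of any of dish_center, boat_center from where it was at the start of the episode above 0.015 m).
It also fails if it takes over 58 s, if anything falls off the work surface, if the arm or the gripper's body presses on something with over 40 N, if the wrist force passes 120 N, or if a joint passes its speed limit or range.

## Robot

A 6-joint arm with a two-finger parallel gripper is mounted at the origin on a cart in front of the work surface, level with it; the furniture and walls round the work are solid. World frame = base frame: x ahead of the robot, y to its left, z up, the work surface at z = 0. Lengths are in mm, angles in rad, forces in N, time in s.
With the tool pointing down it reaches from about 275 to 1000 mm from the base axis. Payload 8.4 kg.
Tool frame: the origin (TCP) lies midway between the tips of the shut fingers; the grasp point (between the pads) lies 19 mm behind it; y points along the fingers, z is the direction in which the jaws open and shut, and the axes are right-handed (so a half turn about y gives the same grasp; the last joint's range is limited). The gripper opens to 85 mm and grips with 20 to 120 N. Pads are 22 mm wide; open, the fingers measure 114 mm over their backs; the gripper's body (76 mm by 85 mm) begins 54 mm behind the grasp point. The pads swing forward as they close: fully open they stand 13 mm farther back than shut.
Start: joints at [-1.343, 0.353, 1.633, -0, 1.155, -0.002], TCP at [142.363, -608.573, 231.281] pointing down, gripper open.
Joint ranges: [-2.63, 2.63], [-0.92, 2.1], [0.06, 2.66], [-1.3, 4.44], [0, 2.69], [-3.02, 3.02]. Speed limits (rad/s): [2.22, 2.22, 2.79, 3.14, 3.14, 3.14].

## Interface

Orientations are given as [roll, pitch, yaw] about the fixed x, y, z axes, in that order (R = Rz(yaw) Ry(pitch) Rx(roll)).
In Python, from rig import r, imaging gives the robot as it stands. The module is installed in compiled form; this text tells all that it offers.
- The arm moves only by the tool send_rows, never from a script. Its argument "series" is a list of rows, each a list of 6 numbers: the shift along the tool's x, y, z in m, then the turn, a rotation vector about the tool's x, y, z in degrees. In form: [[dx, dy, dz, ax, ay, az], ...]. A call has 1 to 8 rows; each row shifts and turns the commanded pose from where the row before left it, along the tool's axes as they then stand; what a row does not reach is not made up. A row lasts 1/10 s, in which the tool goes at most 50 mm and 8.59 degrees, less where a joint would pass 70% of its speed; a pose out of reach is approached as far as the arm can. A call is refused whole if a number of a shift passes 0.05 or a number of a turn 8.59, either way. A call with a gripper value outside its range is refused whole. "gripper" is the opening, from 0 (shut) to 1 (fully open), set as the call begins (left out, the last holds). The fingers move at their own pace and stop on an object; "squeeze" is the grip in N (left out, the last holds). Time passes only in rows, so rows that do not move let the fingers close. It gives the time, the measured TCP pose, the force and the opening at its end, in the units of the state.
- r.sense(): the state, without advancing time (a new reading comes with each control period).
- imaging.grab_frame(name): name is "side" or "top" or "wrist"; returns a dict with "frame" (384x512x3 uint8, red, green, blue), "depth" (384x512 float32, mm along the optical axis (not along the pixel's ray), 0 where there is no reading), "intrinsics" (3x3 intrinsics, pixels), "distortion" ([k1, k2, p1, p2, k3] as OpenCV has them; the pictures are not rectified), "origin" and "rotation" of the camera in the world. Camera axes: x right, y down, z forward; pixel columns grow to the right and rows downward; lengths in mm; the calibration is good to about 2 mm. A picture is of the moment at which its call begins.
- r.sign_off(): hands the job in, once; it reports no verdict.
The state is a dict: "clock": time; "qpos": joint angles; "qvel": joint speeds; "joint_efforts": joint torques, N m; "eef_pos": TCP position; "tcp_rot": TCP orientation; "contact_force": force on the tool from outside, world axes, zero at the start; "wrist_torque": the same for the moment, N m; "opening": opening from 0.0 (shut) to 1.0 (fully open).
Only numpy, scipy, OpenCV 4.12 (cv2) and the standard library are available. Lean on these libraries where they do the work, as an engineer would, in place of code of your own. Each camera call takes 0.05 s, during which the arm holds its last target.

## Working session

There is one attempt and no reset: what is moved stays moved. The work goes in short steps, Python scripts to look and compute and a tool call to move; the robot and the scene stay as the last step left them, time stands still between calls to the robot, and variables do not carry over. Pictures are saved under pics/ and viewed, and the job is handed in when it is done.

Besides the shell and the picture viewer there is one more tool, called after ">>>" as name(argument=value, ...) on one line, values as JSON. send_rows: Moves the arm, as the interface text tells. Its arguments: {"type":"object","properties":{"series":{"type":"array","items":{"type":"array","items":{"type":"number"}}},"gripper":{"type":"number"},"squeeze":{"type":"number"}},"required":["series"]}

```bash
mkdir -p pics; ls
cat > h.py <<'E'
import numpy as np, cv2
from rig import r, imaging
def save(name,fn,fr=None):
    f=imaging.grab_frame(name) if fr is None else fr
    cv2.imwrite('pics/'+fn,f['frame'][:,:,::-1]); np.savez('pics/'+fn[:-4]+'.npz',**f); return f
def ray(f,u,v):
    p=cv2.undistortPoints(np.array([[[u,v]]],float),np.array(f['intrinsics']),np.array(f['distortion']))[0,0]
    d=np.array(f['rotation'])@np.array([p[0],p[1],1.]); return np.array(f['origin']),d
def onz(f,u,v,z):
    o,d=ray(f,u,v); return o+d*(z-o[2])/d[2]
def dep(f,u,v):
    o,d=ray(f,u,v); return o+d*f['depth'][int(round(v)),int(round(u))]
def proj(f,P):
    R=np.array(f['rotation']);rv=cv2.Rodrigues(R.T)[0];t=-R.T@np.array(f['origin'])
    return cv2.projectPoints(np.array(P,float).reshape(-1,1,3),rv,t,np.array(f['intrinsics']),np.array(f['distortion']))[0][:,0]
E
python3 - <<'E'
from h import *
print(r.sense())
for n in('side','top','wrist'):
    f=save(n,n+'0.png'); print(n,f['origin'],f['rotation'],f['intrinsics'],f['distortion'])
E
```

```text
pics
{'clock': 0.0, 'qpos': array([-1.34340409e+00,  3.53642125e-01,  1.63414522e+00,  5.37127533e-05,
        1.15523711e+00, -2.42120095e-03]), 'qvel': array([-0.00040812,  0.00164067, -0.00010657,  0.00185462, -0.00093714,
        0.00085529]), 'joint_efforts': array([ 8.80597918e-05, -6.05251837e+01, -3.42064333e+01, -1.16876486e-04,
        9.19117330e-03, -2.26563736e-05]), 'eef_pos': array([ 142.26430127, -608.08489895,  230.56071928]), 'tcp_rot': array([-1.57222801e+00,  5.25767410e-05, -2.91180097e+00]), 'contact_force': array([ 0.25953075, -0.03986086,  0.79946601]), 'wrist_torque': array([-0.05073635,  0.0095484 , -0.00258369]), 'opening': 0.9998206099711081}
side [  114.4676538  -1038.94103516   510.39443341] [-1.96863821 -0.00619994 -0.34490986] [[482.5810371    0.         250.74104654]
 [  0.         482.5810371  194.74076459]
 [  0.           0.           1.        ]] [-0.08250088  0.          0.          0.          0.        ]
top [341.24358812 -26.321526   980.66492706] [-2.97982857 -0.04024996 -1.55979407] [[358.97530457   0.         259.24294067]
 [  0.         358.97530457 188.37790707]
 [  0.           0.           1.        ]] [-0.03394011  0.          0.          0.          0.        ]
wrist [ 211.00680618 -591.16666628  373.14378008] [ 2.85664917e+00  8.63192425e-04 -1.34130662e+00] [[294.19898412   0.         251.97567892]
 [  0.         294.19898412 193.71298048]
 [  0.           0.           1.        ]] [-0.05171437  0.          0.          0.          0.        ]
```

Add to h.py:
```python
from scipy.spatial.transform import Rotation as Ro
_g=imaging.grab_frame
def RR(f): return Ro.from_euler('xyz',np.array(f['rotation'])).as_matrix()
def ray(f,u,v):
    p=cv2.undistortPoints(np.array([[[u,v]]],float),np.array(f['intrinsics']),np.array(f['distortion']))[0,0]
    d=RR(f)@np.array([p[0],p[1],1.]); return np.array(f['origin']),d
def proj(f,P):
    R=RR(f);rv=cv2.Rodrigues(R.T)[0];t=-R.T@np.array(f['origin'])
    return cv2.projectPoints(np.array(P,float).reshape(-1,1,3),rv,t,np.array(f['intrinsics']),np.array(f['distortion']))[0][:,0]
```

```text
(no output)
```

View pics/top0.png

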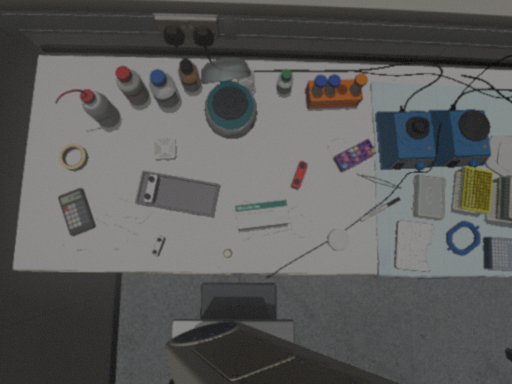

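View pics/side0.png

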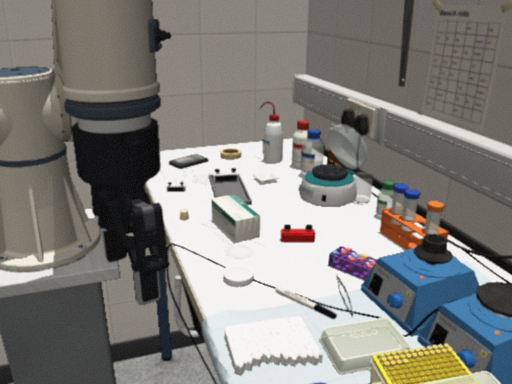

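View pics/wrist0.png

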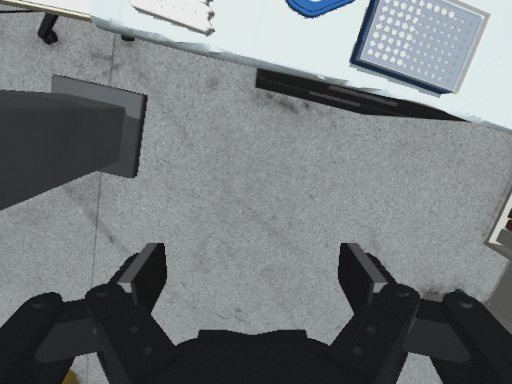

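Run:
```python
from h import *
f=dict(np.load('pics/top0.npz'))
im=f['frame'][:,:,::-1]
c=im[120:270,120:320]; cv2.imwrite('pics/top0c.png',cv2.resize(c,None,fx=4,fy=4,interpolation=cv2.INTER_CUBIC))
g=dict(np.load('pics/side0.npz'));c=g['frame'][155:295,160:340,::-1]; cv2.imwrite('pics/side0c.png',cv2.resize(c,None,fx=4,fy=4,interpolation=cv2.INTER_CUBIC))
for uv in [(218,198),(178,194),(150,188),(265,215),(338,239),(165,149),(60,250)]:print(uv,dep(f,*uv),onz(f,*uv,0))
```

```text
(218, 198) [473.30392952  49.14802872  -1.77924386] [473.0647632   49.01135048   0.        ]
(178, 194) [481.39470332 157.57590327   6.24074027] [482.29230697 158.75368201   0.        ]
(150, 188) [493.58808172 229.31801804  25.22930917] [497.61090258 236.06845624   0.        ]
(265, 215) [423.4553904  -77.66798375  53.73540635] [428.22132406 -80.64461003   0.        ]
(338, 239) [ 364.88084631 -278.0685041    12.74837376] [ 365.19217129 -281.3842492     0.        ]
(165, 149) [6.08706829e+02 2.00951305e+02 4.48706109e-01] [608.82926357 201.05534218   0.        ]
(60, 250) [326.02822983 465.4207543    0.64240932] [326.01825609 465.74309366   0.        ]
```

View pics/top0c.png

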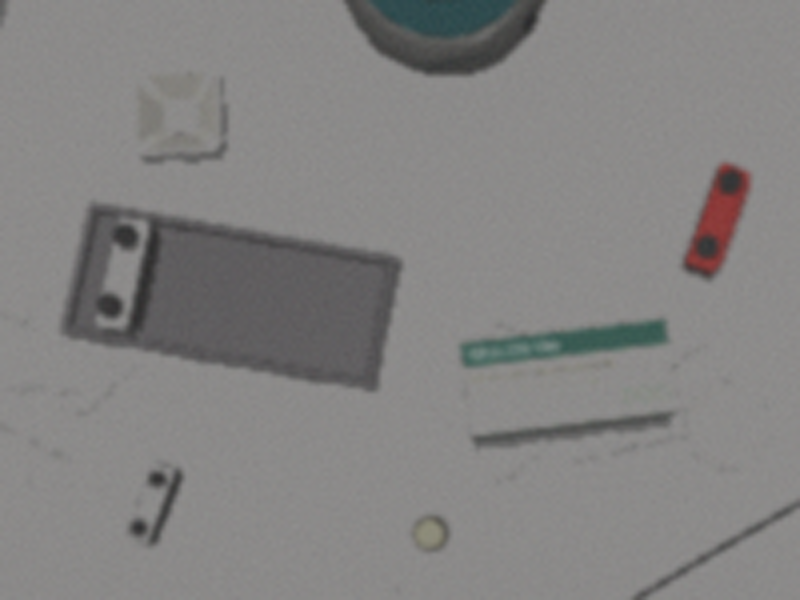

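View pics/side0c.png

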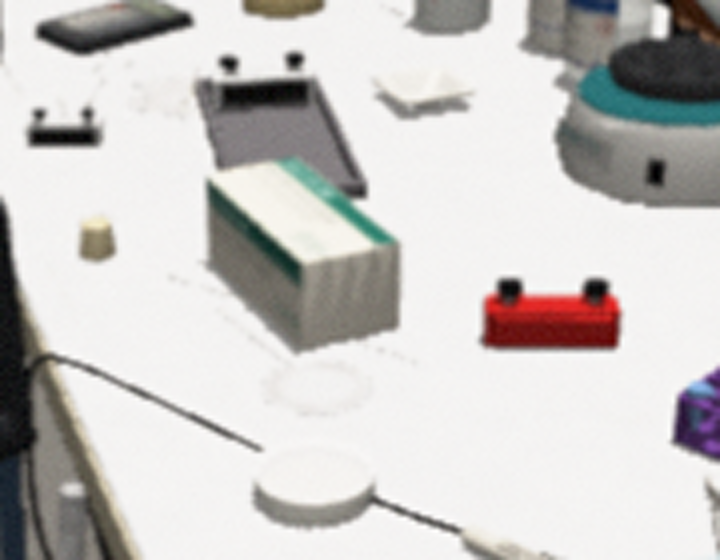

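```bash
cat > fit.py <<'E'
from h import *
from scipy.optimize import least_squares
def box(x,y,a,L,W,z0,z1):
    c,s=np.cos(a),np.sin(a);P=[]
    for z in(z0,z1):
        for l,w in((1,1),(1,-1),(-1,-1),(-1,1)):   # l along dir a, w to left
            P.append([x+c*l*L/2-s*w*W/2,y+s*l*L/2+c*w*W/2,z])
    return np.array(P)
def draw(im,f,P,off,k,col):
    p=(proj(f,P)-off+.5)*k-.5
    for i in range(4):
        for a,b in((i,(i+1)%4),(i+4,(i+1)%4+4),(i,i+4)):
            cv2.line(im,tuple(np.int32(p[a]*8)),tuple(np.int32(p[b]*8)),col,1,cv2.LINE_AA,3)
E
python3 - <<'E'
from fit import *
f=dict(np.load('pics/top0.npz'));g=dict(np.load('pics/side0.npz'))
T=lambda P,o,k=4:(np.array(P,float)+.5)/k-.5+np.array(o)
ot=(120,120);os_=(160,155)
# tray; a direction toward stop; left = image down/world... left of +y is -x
tray_px=T([(63,335),(91,204),(401,258),(377,390)],ot)  # far-left(-x),far-right(+x),near-right,near-left
def rt(p): return (proj(f,box(*p,216,92,0,12)[[4,5,6,7]])-tray_px).ravel()
t=least_squares(rt,[482,158,1.4]);print('tray',t.x,np.abs(t.fun).max())
cp_t=T([(473,437),(460,343),(666,320),(672,413)],ot)
cp_s=T([(207,180),(292,157),(400,240),(303,263),(398,327),(297,350)],os_)
def rc(p):
    B=box(*p,135,62,0,55)
    return np.r_[(proj(f,B[4:])-cp_t).ravel(),(proj(g,B[[4,5,6,7,2,3]])-cp_s).ravel()]
c=least_squares(rc,[425,-78,1.7]);print('carton',c.x,c.fun.round(1))
np.savez('fit.npz',t=t.x,c=c.x)
for F,o,sz,n in((f,ot,(150,200),'t'),(g,os_,(140,180),'s')):
    im=F['frame'][o[1]:o[1]+sz[0],o[0]:o[0]+sz[1],::-1];im=cv2.resize(im,None,fx=4,fy=4,interpolation=cv2.INTER_CUBIC)
    draw(im,F,box(*t.x,216,92,0,12),np.array(o),4,(0,255,255));draw(im,F,box(*c.x,135,62,0,55),np.array(o),4,(0,0,255))
    a=t.x[2];
    # stop: trial front planes
    for d in(47,57,67):
        q=[t.x[0]+d*np.cos(a),t.x[1]+d*np.sin(a)]
        n2=np.array([-np.sin(a),np.cos(a)])
        pp=[np.r_[np.array(q)+s*38*n2,27] for s in(-1,1)]
        p=(proj(F,pp)-np.array(o)+.5)*4-.5
        cv2.line(im,tuple(np.int32(p[0])),tuple(np.int32(p[1])),(255,0,0),1)
    cv2.imwrite('pics/fit_%s.png'%n,im)
E
```

```text
tray [481.4319487  156.9335429    1.41491899] 0.4648917906255008
carton [424.89513892 -69.62031115   1.70176073] [-0.6  0.5 -0.   0.1  0.  -0.   1.6  0.3 -1.1 -1.8  1.1 -0.5  0.1 -0.3
 -0.8 -0.6  0.3 -0.   0.9  0.1]
```

View pics/fit_t.png

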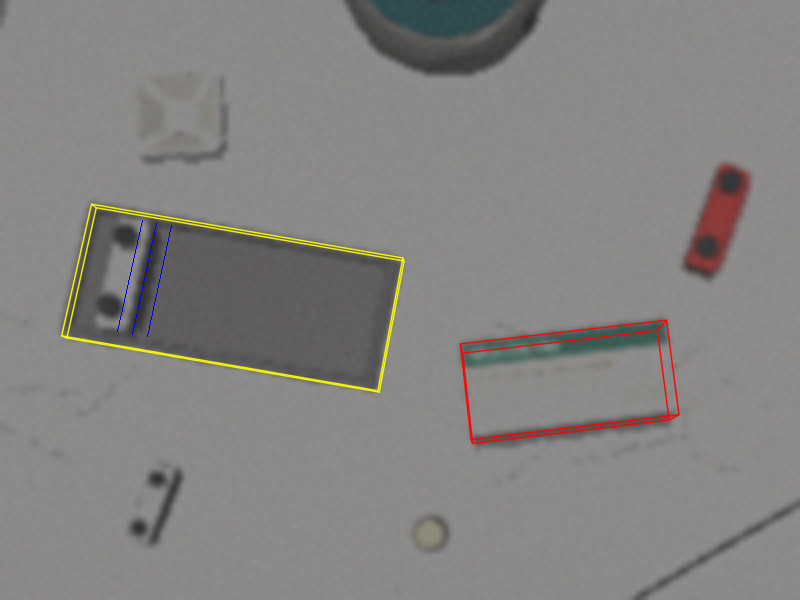

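View pics/fit_s.png

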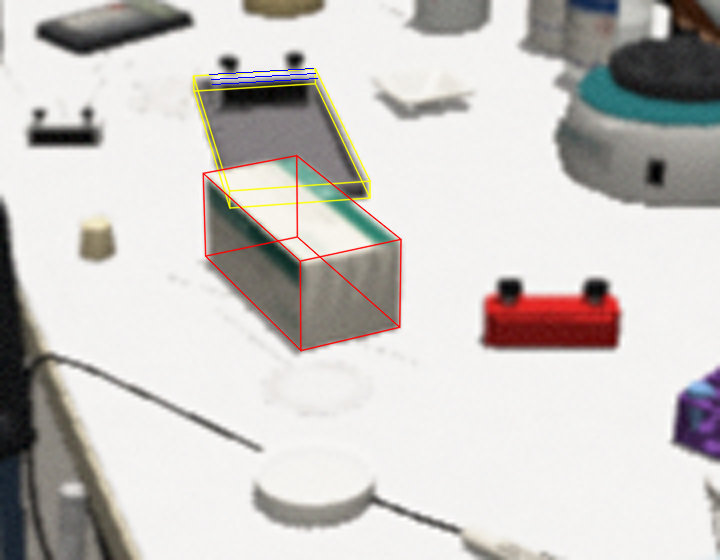

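Candidates: stop – silver block in tray at top (149,188) [chosen]; small silver block (158,245), red block (299,175) rejected. Carton (262,214) white/green; tray lip is the right end near (217,201); dish = white disc (338,239); boat (165,149).

>>> send_rows(series=[[-0.025, 0, -0.029, 0, 0, 0], [-0.025, 0, -0.029, 0, 0, 0], [-0.025, 0, -0.029, 0, 0, 0], [-0.025, 0, -0.029, 0, 0, 0], [-0.025, 0, -0.029, 0, 0, 0], [-0.025, 0, -0.029, 0, 0, 0], [-0.025, 0, -0.029, 0, 0, 0], [-0.025, 0, -0.029, 0, 0, 0]], gripper=1)

```text
clock: 0.95
eef_pos: [284.6, -335.6, 231.2]
tcp_rot: [-1.571, 0.0, -2.912]
contact_force: [0.4, 0.1, -0.2]
opening: 0.999
```

>>> send_rows(series=[[-0.025, 0, -0.029, 0, 0, 0], [-0.025, 0, -0.029, 0, 0, 0], [-0.025, 0, -0.029, 0, 0, 0], [-0.025, 0, -0.029, 0, 0, 0], [-0.025, 0, -0.029, 0, 0, 0], [-0.025, 0, -0.029, 0, 0, 0], [-0.025, 0, -0.029, 0, 0, 0], [-0.025, 0, -0.029, 0, 0, 0]])

```text
clock: 1.75
eef_pos: [426.5, -64.1, 231.3]
tcp_rot: [-1.571, 0.0, -2.912]
contact_force: [0.7, -0.7, -0.6]
opening: 1.0
```

>>> send_rows(series=[[0, 0, 0, 0, -8.4, 0], [0, 0, 0, 0, -8.4, 0], [0, 0, 0, 0, -8.4, 0], [0, 0, 0, 0, -8.4, 0], [0, 0, 0, 0, -8.4, 0]])

```text
clock: 2.25
eef_pos: [426.0, -65.5, 231.1]
tcp_rot: [-1.571, -0.0, -2.172]
contact_force: [0.6, 1.2, 0.1]
opening: 1.007
```

>>> send_rows(series=[[0, 0, 0, 0, -8.4, 0], [0, 0, 0, 0, -8.4, 0], [0, 0, 0, 0, -8.4, 0], [0, 0, 0, 0, -8.4, 0], [0, 0, 0, 0, -8.4, 0], [0, 0, 0, 0, 0, 0], [0, 0, 0, 0, 0, 0]])

```text
clock: 2.95
eef_pos: [426.0, -65.6, 231.2]
tcp_rot: [-1.571, 0.0, -1.45]
contact_force: [0.6, 0.3, 0.3]
opening: 1.0
```

Run:
```python
from fit import *
f=save('wrist','w1.png');s=r.sense();print(s['clock'],s['eef_pos'],s['tcp_rot'],s['contact_force'],s['qpos'],f['origin'])
z=np.load('fit.npz')
im=cv2.resize(f['frame'][:,:,::-1],(800,600),interpolation=cv2.INTER_CUBIC)
cv2.imwrite('pics/w1r.png',im)
draw(im,f,box(*z['t'],216,92,0,12),0,800/512,(0,255,255));draw(im,f,box(*z['c'],135,62,0,55),0,800/512,(0,0,255))
cv2.imwrite('pics/w1b.png',im)
```

```text
3.0 [426.08139948 -65.6465673  231.21199482] [-1.57093045e+00  4.35711143e-05 -1.44980950e+00] [0.25502172 0.59217172 0.24423311] [-1.56351992e-01  4.38989310e-02  2.02522756e+00  5.90163822e-06
  1.07260709e+00 -2.77341640e-01] [416.51191472   6.23475907 373.725196  ]
```

View pics/w1b.png

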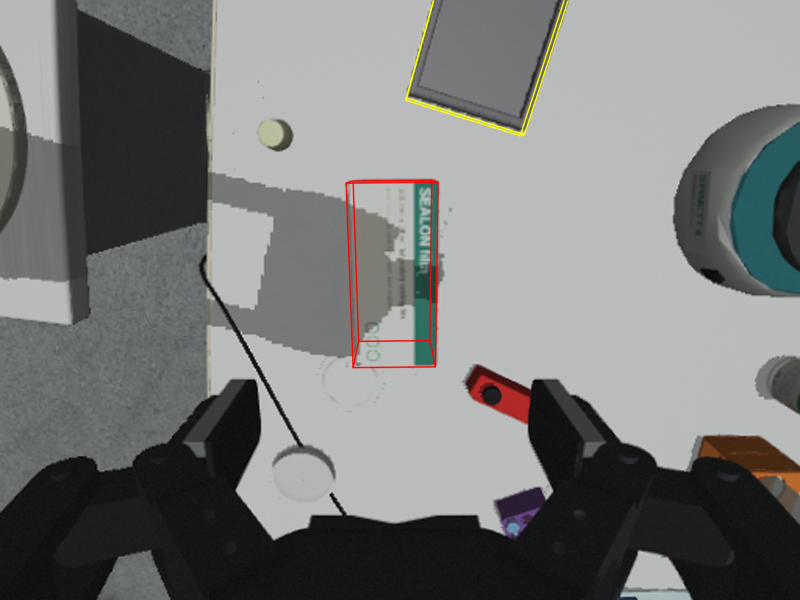

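View pics/w1r.png

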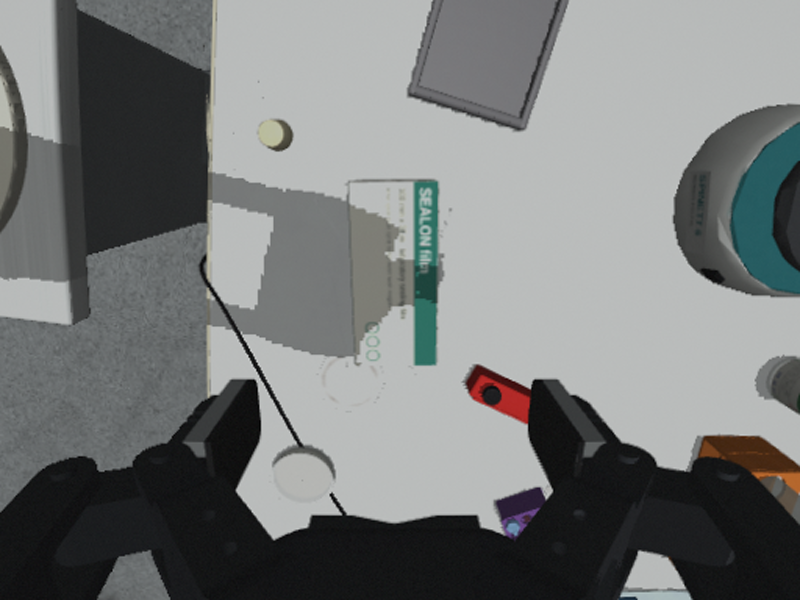

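Run:
```python
from fit import *
f=dict(np.load('pics/w1.npz'));z=np.load('fit.npz')
k=800/512
for n,P in(('tray',[(408,97),(523,131)]),('carton',[(348,180),(438,180),(436,365),(355,363)])):
    B=box(*z['t'],216,92,0,12)[[7,6]] if n=='tray' else box(*z['c'],135,62,0,55)[4:]
    # carton order: lead-left, lead-right, trail-right, trail-left
    for p,b in zip(P,B): print(n,onz(f,(p[0]+.5)/k-.5,(p[1]+.5)/k-.5,b[2]).round(1),b.round(1))
def L(P,z): return [onz(f,(p[0]+.5)/k-.5,(p[1]+.5)/k-.5,z)[:2] for p in P]
q=np.array(L([(348,180),(438,180),(436,365),(355,363)],55));print(q.mean(0),[np.arctan2(*(q[i]-q[j])[::-1]) for i,j in((0,3),(1,2))], np.arctan2(*(q[0]-q[1])[::-1])-np.pi/2)
```

```text
tray [420.7  58.   12. ] [419.2  57.4  12. ]
tray [508.9  45.2  12. ] [510.1  43.1  12. ]
carton [386.8  -4.8  55. ] [385.3  -6.7  55. ]
carton [446.9   2.5  55. ] [446.8   1.3  55. ]
carton [ 465.1 -131.2   55. ] [ 464.4 -132.5   55. ]
carton [ 404.3 -136.9   55. ] [ 403.  -140.6   55. ]
[425.76015536 -67.62227432] [np.float64(1.7031803431424541), np.float64(1.7064036402838423)] -4.59205905006481
```

>>> send_rows(series=[[-0.011, 0.03, -0.001, 0, -0.5, 0], [-0.011, 0.03, 0, 0, 0, 0], [0, 0.03, 0, 0, 0, 0], [0, 0.03, 0, 0, 0, 0], [0, 0.03, 0, 0, 0, 0], [0, 0.02, 0, 0, 0, 0], [0, 0, 0, 0, 0, 0]])

```text
clock: 3.7
eef_pos: [420.5, -43.8, 59.2]
tcp_rot: [-1.575, 0.001, -1.44]
contact_force: [0.1, 0.3, 0.2]
opening: 1.006
```

Run:
```python
from fit import *
f=save('wrist','w2.png');g=save('side','s2.png')
cv2.imwrite('pics/s2c.png',cv2.resize(g['frame'][130:300,100:340,::-1],None,fx=3,fy=3,interpolation=cv2.INTER_CUBIC))
```

```text
(no output)
```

View pics/w2.png

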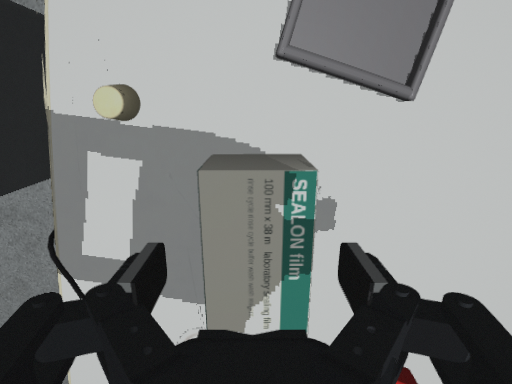

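View pics/s2c.png

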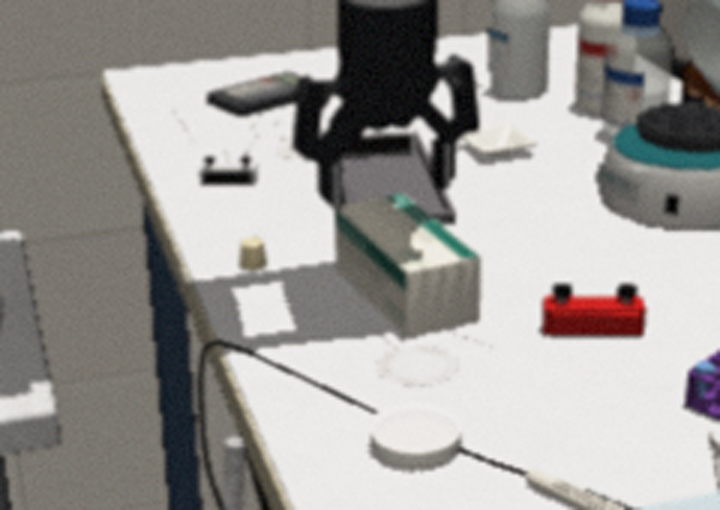

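>>> send_rows(series=[[0, 0.015, 0.002, 0, 0, 0], [0, 0.015, 0, 0, 0, 0], [0, 0.015, 0, 0, 0, 0], [0, 0, 0, 0, 0, 0], [0, 0, 0, 0, 0, 0]])

```text
clock: 4.3
eef_pos: [425.0, -43.8, 17.3]
tcp_rot: [-1.57, -0.0, -1.438]
contact_force: [0.3, -0.2, -1.2]
opening: 0.996
```

>>> send_rows(series=[[0, 0, 0, 0, 0, 0], [0, 0, 0, 0, 0, 0], [0, 0, 0, 0, 0, 0], [0, 0, 0, 0, 0, 0], [0, 0, 0, 0, 0, 0], [0, 0, 0, 0, 0, 0], [0, 0, 0, 0, 0, 0], [0, 0, 0, 0, 0, 0]], gripper=0.6, squeeze=30)

```text
clock: 5.1
eef_pos: [424.9, -43.8, 17.3]
tcp_rot: [-1.569, -0.0, -1.437]
contact_force: [-1.8, 0.0, 9.0]
opening: 0.723
```

Run:
```python
from fit import *
s=r.sense();print(s['eef_pos'],s['tcp_rot'],s['contact_force'],s['opening'])
f=save('wrist','w3.png');g=save('side','s3.png')
cv2.imwrite('pics/s3c.png',cv2.resize(g['frame'][130:300,100:340,::-1],None,fx=3,fy=3,interpolation=cv2.INTER_CUBIC))
```

```text
[424.93128128 -43.7682492   17.3217726 ] [-1.56938741e+00 -2.89961981e-04 -1.43742572e+00] [-1.76068179  0.04618355  8.96261463] 0.7228971135213583
```

View pics/w3.png

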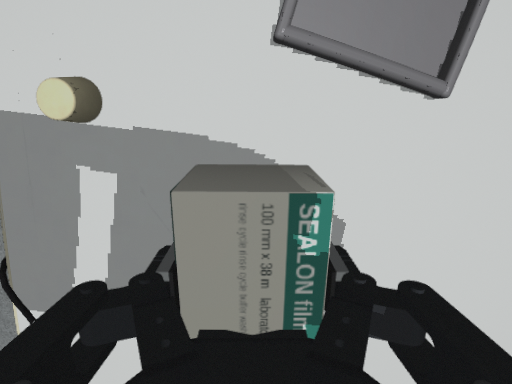

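View pics/s3c.png

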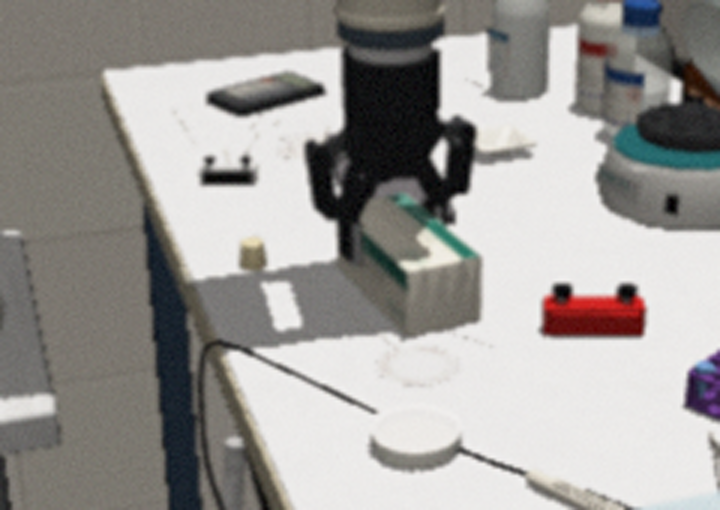

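Run:
```python
from fit import *
f=dict(np.load('pics/w3.npz'))
im=cv2.resize(f['frame'][0:200,150:500,::-1],None,fx=2.2,fy=2.2,interpolation=cv2.INTER_CUBIC);cv2.imwrite('pics/w3c.png',im)
for p,z in(((173,191),55),((332,191),55),((275,38),12),((447,97),12)):print(p,onz(f,*p,z).round(1))
```

```text
(173, 191) [389.3  -5.3  55. ]
(332, 191) [447.9   2.5  55. ]
(275, 38) [420.9  60.3  12. ]
(447, 97) [508.7  46.8  12. ]
```

View pics/w3c.png

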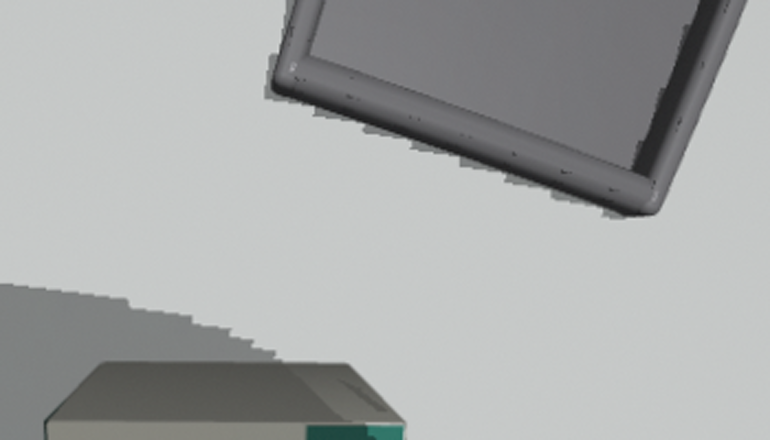

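>>> send_rows(series=[[0.00026, -0.00138, 0, 0, 0, 0.86], [0.00026, -0.00138, 0, 0, 0, 0.86], [0.00026, -0.00138, 0, 0, 0, 0.86], [0.00026, -0.00138, 0, 0, 0, 0.86], [0.00026, -0.00138, 0, 0, 0, 0.86], [0.00026, -0.00138, 0, 0, 0, 0.86], [0.00026, -0.00138, 0, 0, 0, 0.86], [0.00026, -0.00138, 0, 0, 0, 0.86]])

```text
clock: 6.0
eef_pos: [425.1, -46.3, 27.8]
tcp_rot: [-1.57, 0.121, -1.437]
contact_force: [-0.3, 2.5, 4.2]
opening: 0.722
```

>>> send_rows(series=[[0, 0, 0, 0, 0, 0], [0, 0, 0, 0, 0, 0]])

```text
clock: 6.2
eef_pos: [424.9, -46.4, 27.4]
tcp_rot: [-1.57, 0.12, -1.437]
contact_force: [-0.2, 3.2, 3.8]
opening: 0.722
```

Run:
```python
from fit import *
s=r.sense();print(s['eef_pos'],s['tcp_rot'],s['contact_force'],s['opening'])
f=save('wrist','w4.png');g=save('side','s4.png')
cv2.imwrite('pics/s4c.png',cv2.resize(g['frame'][180:260,180:300,::-1],None,fx=6,fy=6,interpolation=cv2.INTER_CUBIC))
```

```text
[424.94806353 -46.39021663  27.40702989] [-1.57022546  0.119899   -1.43741634] [-0.16088105  3.22940575  3.78817604] 0.7218869525794721
```

View pics/s4c.png

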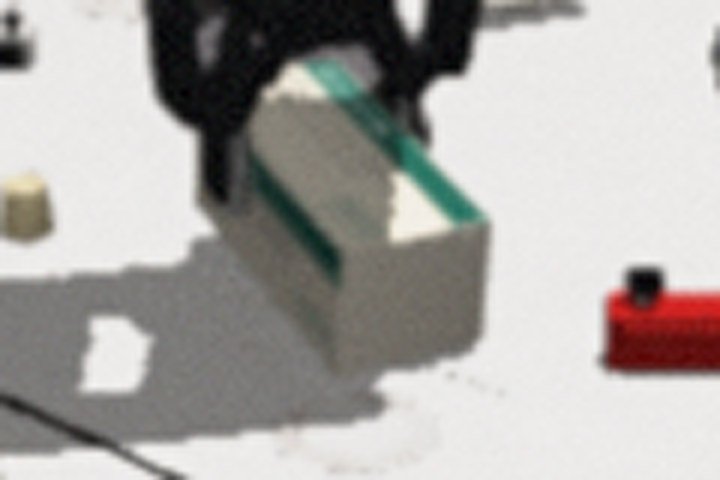

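View pics/w4.png

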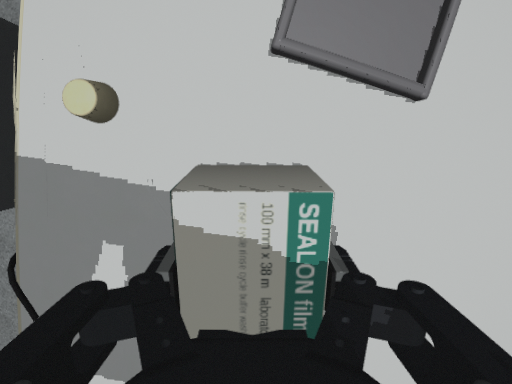

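>>> send_rows(series=[[0, 0, 0, 0.24, 2.03, 0], [0, 0, 0, 0.24, 2.03, 0], [0, 0, 0, 0.24, 2.03, 0], [0, 0, 0, 0.24, 2.03, 0], [0, 0, 0, 0.24, 2.03, 0], [0, 0, 0, 0.24, 2.03, 0], [0, 0, 0, 0.24, 2.03, 0], [0, 0, 0, 0.24, 2.03, 0]])

```text
clock: 7.1
eef_pos: [425.7, -46.8, 27.3]
tcp_rot: [-1.569, 0.119, -1.723]
contact_force: [3.0, -0.1, 1.5]
opening: 0.719
```

>>> send_rows(series=[[0, 0, 0, 0, 0, 0], [0, 0, 0, 0, 0, 0]])

```text
clock: 7.3
eef_pos: [425.0, -46.5, 27.2]
tcp_rot: [-1.571, 0.119, -1.721]
contact_force: [1.7, -1.5, 0.3]
opening: 0.726
```

```bash
cat > st.py <<'E'
from fit import *
s=r.sense();print(s['clock'],s['eef_pos'].round(1),s['tcp_rot'].round(3),s['contact_force'].round(1),s['opening'])
R=Ro.from_euler('xyz',s['tcp_rot']).as_matrix()
L=np.array([465.4,57,12]);u=np.array([.151,.9885,0]);v=np.array([-.9885,.151,0])
d=s['eef_pos']-L;print('TCP in lip frame',d@u,d@v,s['eef_pos'][2],'tool axes of u,v,z:',(R.T@u).round(3),(R.T@v).round(3),(R.T@[0,0,1]).round(3))
E
python3 - <<'E'
from st import *
f=save('wrist','w5.png')
E
```

```text
7.3 [425.  -46.5  27.2] [-1.571  0.119 -1.721] [ 1.7 -1.5  0.3] 0.7261303147649305
TCP in lip frame -108.4574085212386 24.28711287263483 27.19007967140738 tool axes of u,v,z: [-0.993  0.119  0.001] [-0.001  0.    -1.   ] [-0.119 -0.993  0.   ]
```

View pics/w5.png

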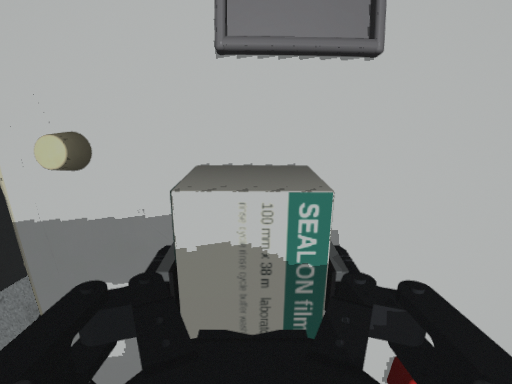

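>>> send_rows(series=[[-0.00497, 0.0006, 0.003, 0, 0, 0], [-0.00497, 0.0006, 0.003, 0, 0, 0], [-0.00497, 0.0006, 0.003, 0, 0, 0], [-0.00497, 0.0006, 0.003, 0, 0, 0], [-0.00497, 0.0006, 0.003, 0, 0, 0], [-0.00497, 0.0006, 0.003, 0, 0, 0], [-0.00497, 0.0006, 0.003, 0, 0, 0], [-0.00497, 0.0006, 0.003, 0, 0, 0]])

```text
clock: 8.15
eef_pos: [454.7, -9.9, 27.1]
tcp_rot: [-1.572, 0.12, -1.722]
contact_force: [-0.8, -1.4, -1.1]
opening: 0.723
```

>>> send_rows(series=[[0, 0, 0, 0, 0, 0], [0, 0, 0, 0, 0, 0]])

```text
clock: 8.35
eef_pos: [454.8, -10.1, 27.2]
tcp_rot: [-1.571, 0.12, -1.722]
contact_force: [1.4, 1.4, -0.1]
opening: 0.72
```

Run:
```python
from st import *
f=save('wrist','w6.png');g=save('side','s6.png')
cv2.imwrite('pics/w6c.png',cv2.resize(f['frame'][40:240,130:430,::-1],None,fx=2.6,fy=2.6,interpolation=cv2.INTER_CUBIC))
cv2.imwrite('pics/s6c.png',cv2.resize(g['frame'][160:260,180:310,::-1],None,fx=6,fy=6,interpolation=cv2.INTER_CUBIC))
```

```text
8.35 [454.8 -10.1  27.2] [-1.571  0.12  -1.722] [ 1.4  1.4 -0.1] 0.7203640818104888
TCP in lip frame -67.96730794948695 0.31365588356629914 27.240831573300582 tool axes of u,v,z: [-0.993  0.12   0.   ] [-0.  0. -1.] [-0.12  -0.993 -0.   ]
```

View pics/w6c.png

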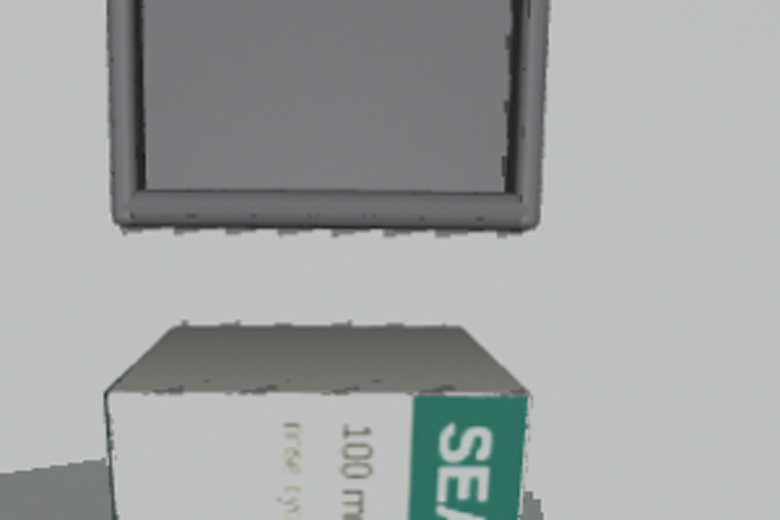

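View pics/s6c.png

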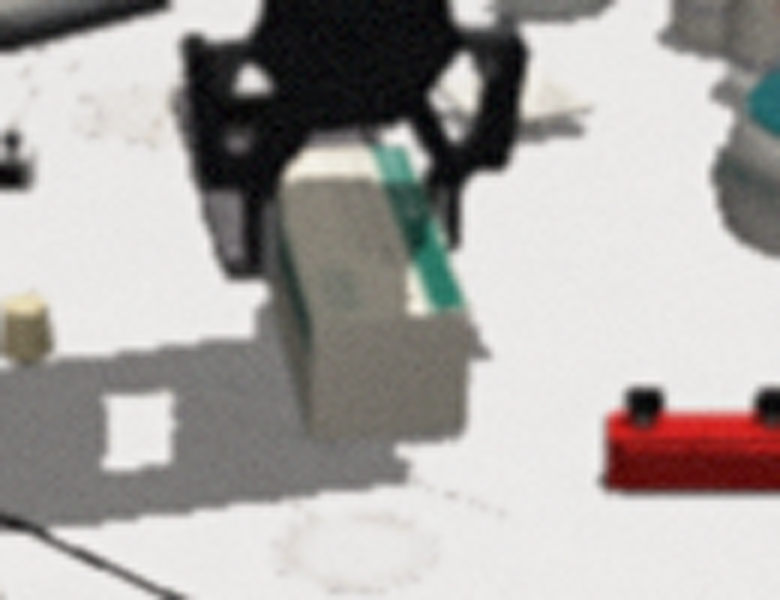

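Run:
```python
from st import *
f=dict(np.load('pics/w6.npz'))
T=lambda p:((p[0]+.5)/2.6-.5+130,(p[1]+.5)/2.6-.5+40)
for n,p,z in(('noseL',(178,326),16),('noseR',(462,326),16),('lipL',(112,215),10),('lipR',(541,215),10),('lipfront',(330,228),4),('lipinner',(330,193),9),('innerL',(145,190),4),('innerR',(505,192),4)):
    P=onz(f,*T(p),z);d=P-L;print(n,P.round(1),(d@u).round(1),(d@v).round(1))
```

```text
8.45 [454.6 -10.4  27.2] [-1.571  0.12  -1.722] [-0.1  0.5  0.1] 0.7245501526941551
TCP in lip frame -68.23278656590877 0.46980689706153805 27.24810999287754 tool axes of u,v,z: [-0.993  0.12  -0.   ] [ 0.  0. -1.] [-0.12  -0.993 -0.   ]
noseL [431.3  37.6  16. ] -24.3 30.8
noseR [490.5  28.6  16. ] -24.3 -29.1
lipL [420.3  63.   10. ] -0.9 45.5
lipR [511.3  49.1  10. ] -0.9 -46.6
lipfront [466.2  53.4   4. ] -3.5 -1.4
lipinner [467.2  60.4   9. ] 3.6 -1.3
innerL [427.1  67.8   4. ] 4.9 39.5
innerR [505.7  55.4   4. ] 4.5 -40.1
```

Run:
```python
from h import *
f=dict(np.load('pics/w6.npz'))
for v in range(150,196,3): print(v,[dep(f,u,v).round(1).tolist() for u in(220,270)])
print(dep(f,250,135),dep(f,257,118),dep(f,250,90))
```

```text
150 [[442.8, 43.8, 0.8], [472.2, 39.3, 0.7]]
153 [[462.0, 44.0, 177.3], [472.0, 37.5, -0.0]]
156 [[442.1, 40.3, -0.4], [471.7, 35.8, 0.3]]
159 [[441.8, 38.5, -0.7], [471.5, 34.0, -0.1]]
162 [[441.5, 36.8, -0.0], [471.3, 32.2, -0.3]]
165 [[443.3, 35.9, 17.4], [470.1, 31.8, 17.2]]
168 [[444.0, 34.8, 25.6], [469.5, 30.9, 25.6]]
171 [[444.6, 33.7, 32.6], [468.9, 30.1, 33.8]]
174 [[445.3, 32.9, 40.7], [468.4, 29.3, 40.0]]
177 [[446.0, 32.3, 48.4], [467.8, 28.8, 47.5]]
180 [[446.3, 31.4, 52.5], [467.4, 28.2, 52.9]]
183 [[446.7, 30.7, 57.5], [467.0, 27.6, 58.1]]
186 [[447.3, 30.1, 63.4], [466.6, 27.2, 63.2]]
189 [[447.6, 29.5, 67.6], [466.3, 26.7, 67.6]]
192 [[447.8, 28.7, 70.0], [466.0, 26.0, 70.2]]
195 [[447.6, 27.6, 69.8], [465.9, 24.7, 69.5]]
[4.61786893e+02 4.97990891e+01 2.82969594e-01] [466.9774457   57.88436676  12.37752702] [465.6318188   74.70535446   3.32798233]
```

>>> send_rows(series=[[-0.00472, 0.00057, 0, 0, 0, 0], [-0.00472, 0.00057, 0, 0, 0, 0], [-0.00472, 0.00057, 0, 0, 0, 0], [-0.00472, 0.00057, 0, 0, 0, 0], [-0.00472, 0.00057, 0, 0, 0, 0], [-0.00472, 0.00057, 0, 0, 0, 0], [-0.00472, 0.00057, 0, 0, 0, 0], [-0.00472, 0.00057, 0, 0, 0, 0]])

```text
clock: 9.25
eef_pos: [460.2, 27.7, 27.1]
tcp_rot: [-1.572, 0.12, -1.722]
contact_force: [-0.2, -0.2, -1.2]
opening: 0.726
```

>>> send_rows(series=[[0, 0, 0, 0, 0, 0], [0, 0, 0, 0, 0, 0]])

```text
clock: 9.45
eef_pos: [460.2, 27.5, 27.2]
tcp_rot: [-1.571, 0.12, -1.722]
contact_force: [-0.1, 0.9, -0.0]
opening: 0.72
```

Run:
```python
from st import *
f=save('wrist','w7.png')
for v in (180,186,190,192,195,198): print(v,[dep(f,q,v).round(1).tolist() for q in(220,270)])
cv2.imwrite('pics/w7c.png',cv2.resize(f['frame'][40:240,130:430,::-1],None,fx=2.6,fy=2.6,interpolation=cv2.INTER_CUBIC))
```

```text
9.45 [460.2  27.5  27.2] [-1.571  0.12  -1.722] [-0.1  0.9 -0. ] 0.7196733650049564
TCP in lip frame -29.907733856281517 0.6493318003250366 27.202141592749804 tool axes of u,v,z: [-0.993  0.12   0.   ] [-0.     0.001 -1.   ] [-0.12  -0.993 -0.001]
180 [[451.7, 69.0, 52.1], [472.8, 65.9, 52.9]]
186 [[452.8, 67.9, 63.7], [472.1, 64.8, 62.7]]
190 [[453.1, 66.9, 68.2], [471.7, 64.0, 67.7]]
192 [[453.2, 66.4, 69.9], [471.5, 63.6, 69.8]]
195 [[452.8, 65.0, 68.1], [471.4, 62.4, 69.3]]
198 [[452.6, 63.9, 68.2], [471.2, 61.1, 68.2]]
```

View pics/w7c.png

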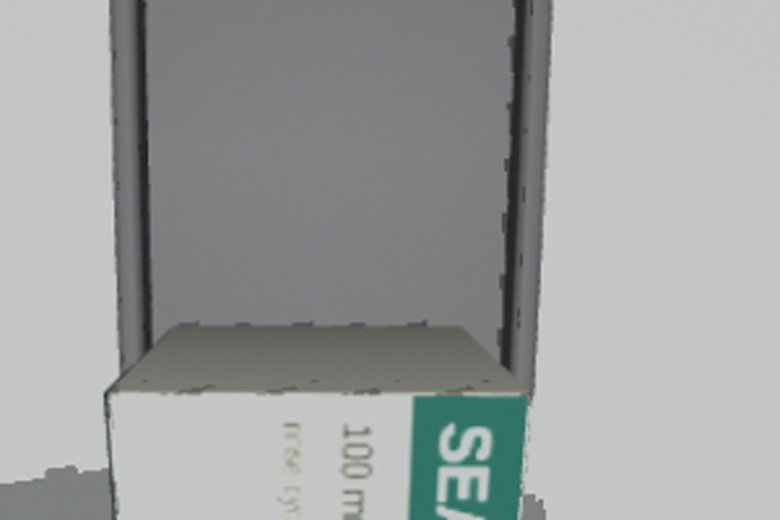

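>>> send_rows(series=[[-9e-05, 0.00046, 0, 0, 0, -0.29], [-9e-05, 0.00046, 0, 0, 0, -0.29], [-9e-05, 0.00046, 0, 0, 0, -0.29], [0, 0, 0, 0, 0, 0]])

```text
clock: 9.9
eef_pos: [460.4, 27.2, 26.5]
tcp_rot: [-1.571, 0.104, -1.722]
contact_force: [-4.4, -5.9, 14.7]
opening: 0.724
```

>>> send_rows(series=[[-9e-05, 0.00046, 0, 0, 0, -0.29], [0, 0, 0, 0, 0, 0]])

```text
clock: 10.1
eef_pos: [460.3, 27.1, 26.4]
tcp_rot: [-1.571, 0.099, -1.722]
contact_force: [-5.9, -7.7, 20.3]
opening: 0.722
```

```bash
python3 st.py
```

```text
10.1 [460.3  27.1  26.4] [-1.571  0.099 -1.722] [-5.9 -7.7 20.3] 0.7222119163279468
TCP in lip frame -30.318674233767737 0.5166520146320919 26.38871972041266 tool axes of u,v,z: [-0.995  0.099  0.   ] [-0.  0. -1.] [-0.099 -0.995 -0.   ]
```

>>> send_rows(series=[[9e-05, -0.00046, 0, 0, 0, 0.29], [0, 0, 0, 0, 0, 0]])

```text
clock: 10.3
eef_pos: [460.3, 27.2, 26.5]
tcp_rot: [-1.571, 0.105, -1.723]
contact_force: [-3.2, -3.1, 12.9]
opening: 0.724
```

>>> send_rows(series=[[0, 0, 0, 0, 0, 0], [0, 0, 0, 0, 0, 0], [0, 0, 0, 0, 0, 0], [0, 0, 0, 0, 0, 0], [0, 0, 0, 0, 0, 0], [0, 0, 0, 0, 0, 0], [0, 0, 0, 0, 0, 0]], gripper=1, squeeze=20)

```text
clock: 11.0
eef_pos: [460.2, 27.7, 25.8]
tcp_rot: [-1.572, 0.105, -1.722]
contact_force: [-0.2, -0.3, -0.7]
opening: 1.001
```

Run:
```python
from st import *
f=save('wrist','w8.png');g=save('side','s8.png')
for v in (180,186,190,192,195,198): print(v,[dep(f,q,v).round(1).tolist() for q in(220,270)])
cv2.imwrite('pics/s8c.png',cv2.resize(g['frame'][140:260,160:310,::-1],None,fx=5,fy=5,interpolation=cv2.INTER_CUBIC))
```

```text
11.0 [460.2  27.7  25.8] [-1.572  0.105 -1.722] [-0.2 -0.3 -0.7] 1.000693764792697
TCP in lip frame -29.775198096181885 0.7042087037380683 25.769473711956415 tool axes of u,v,z: [-0.994  0.105  0.   ] [ 0.     0.001 -1.   ] [-0.105 -0.995 -0.001]
180 [[451.7, 69.5, 49.9], [473.0, 66.0, 47.9]]
186 [[452.5, 68.2, 58.9], [472.1, 65.5, 60.9]]
190 [[453.1, 67.5, 65.2], [471.7, 64.8, 66.0]]
192 [[453.2, 67.1, 67.4], [471.6, 64.3, 67.4]]
195 [[453.3, 66.3, 69.2], [471.4, 63.5, 69.2]]
198 [[453.0, 65.1, 68.8], [471.2, 62.2, 68.2]]
```

View pics/s8c.png

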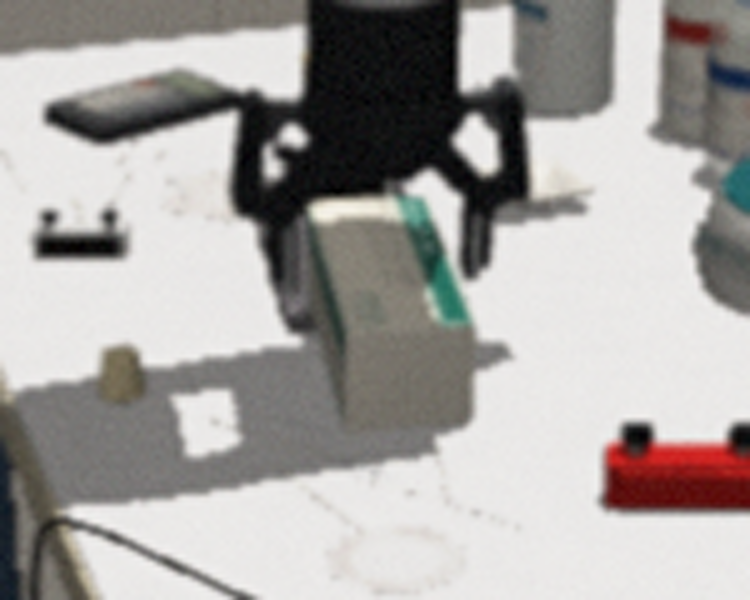

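View pics/w8.png

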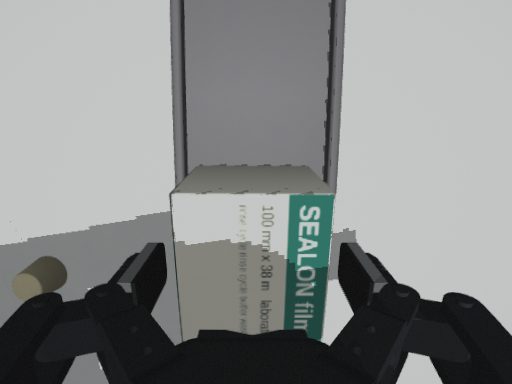

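>>> send_rows(series=[[0, -0.02, 0, 0, 0, 0], [0, -0.03, 0, 0, 0, 0], [0, -0.03, 0, 0, 0, 0], [0, -0.03, 0, 0, 0, 0], [0, -0.01, 0, 0, 0, 0], [0, 0, 0, 0, 0, 0]])

```text
clock: 11.7
eef_pos: [459.4, 15.1, 146.4]
tcp_rot: [-1.568, 0.105, -1.722]
contact_force: [0.2, 0.0, -0.2]
opening: 0.996
```

>>> send_rows(series=[[0.027, -0.0028, 0, 0, 0, 0], [0.027, -0.0028, 0, 0, 0, 0], [0.027, -0.0028, 0, 0, 0, 0], [0.028, -0.0028, 0, 0, 0, 0], [0, 0, 0, 0, 0, 0]], gripper=0.35)

```text
clock: 12.2
eef_pos: [440.8, -95.0, 143.3]
tcp_rot: [-1.574, 0.104, -1.725]
contact_force: [0.5, -0.6, 1.0]
opening: 0.352
```

Run:
```python
from st import *
f=save('wrist','w9.png')
cv2.imwrite('pics/w9c.png',cv2.resize(f['frame'][:,:,::-1],(800,600),interpolation=cv2.INTER_CUBIC))
g=save('top','t9.png');cv2.imwrite('pics/t9c.png',cv2.resize(g['frame'][120:270,120:320,::-1],None,fx=4,fy=4,interpolation=cv2.INTER_CUBIC))
```

```text
12.2 [440.8 -95.  143.3] [-1.574  0.104 -1.725] [ 0.5 -0.6  1. ] 0.3517030843299838
TCP in lip frame -153.965545894579 1.3271446795954678 143.31373372879403 tool axes of u,v,z: [-0.995  0.104 -0.002] [ 0.002  0.003 -1.   ] [-0.104 -0.995 -0.003]
```

View pics/w9c.png

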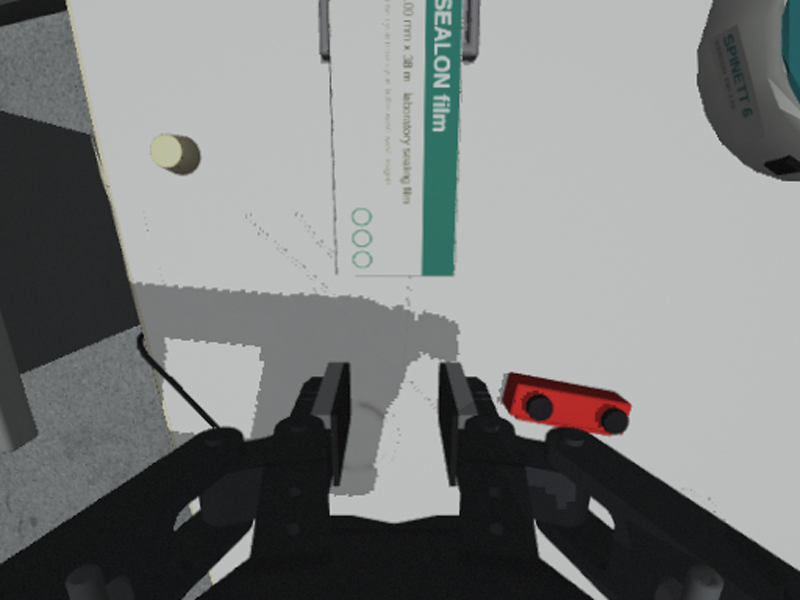

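View pics/t9c.png

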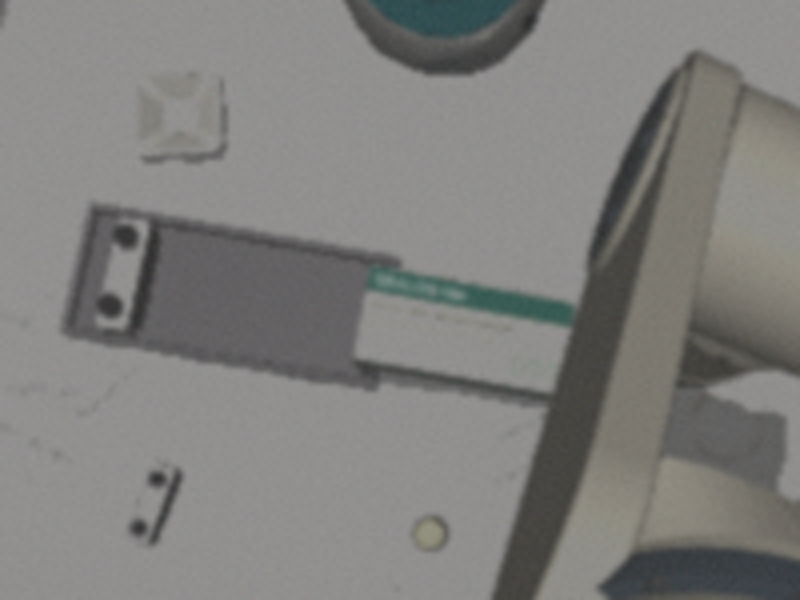

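>>> send_rows(series=[[0.0026, 0.0249, 0, 0, 0, 0], [0.0026, 0.0249, 0, 0, 0, 0], [0.0026, 0.0249, 0, 0, 0, 0], [0.0026, 0.0249, 0, 0, 0, 0], [0.0026, 0.0249, 0, 0, 0, 0], [0, 0, 0, 0, 0, 0], [0, 0, 0, 0, 0, 0]])

```text
clock: 13.0
eef_pos: [441.2, -92.1, 19.4]
tcp_rot: [-1.574, 0.105, -1.722]
contact_force: [0.7, -0.1, 0.5]
opening: 0.348
```

Run:
```python
from st import *
f=save('wrist','w10.png')
g=save('side','s10.png');cv2.imwrite('pics/s10c.png',cv2.resize(g['frame'][160:280,160:310,::-1],None,fx=5,fy=5,interpolation=cv2.INTER_CUBIC))
f2=dict(np.load('pics/w9.npz'))
for v in (160,168,172,174,176,178): print(v,[((lambda P:(((P-L)@u).round(1),P[2].round(1)))(dep(f2,q,v))) for q in(240,285)])
```

```text
13.0 [441.2 -92.1  19.4] [-1.574  0.105 -1.722] [ 0.7 -0.1  0.5] 0.3483456085302936
TCP in lip frame -151.0260894199971 1.3902113346602523 19.38099785854779 tool axes of u,v,z: [-0.994  0.105  0.001] [-0.     0.003 -1.   ] [-0.105 -0.994 -0.003]
160 [(np.float64(-112.7), np.float64(56.8)), (np.float64(-112.8), np.float64(56.0))]
168 [(np.float64(-119.2), np.float64(56.0)), (np.float64(-119.4), np.float64(55.0))]
172 [(np.float64(-122.4), np.float64(56.5)), (np.float64(-122.6), np.float64(55.3))]
174 [(np.float64(-124.2), np.float64(54.3)), (np.float64(-124.3), np.float64(54.6))]
176 [(np.float64(-132.5), np.float64(0.1)), (np.float64(-132.5), np.float64(0.4))]
178 [(np.float64(-134.3), np.float64(1.2)), (np.float64(-134.5), np.float64(0.6))]
```

View pics/s10c.png

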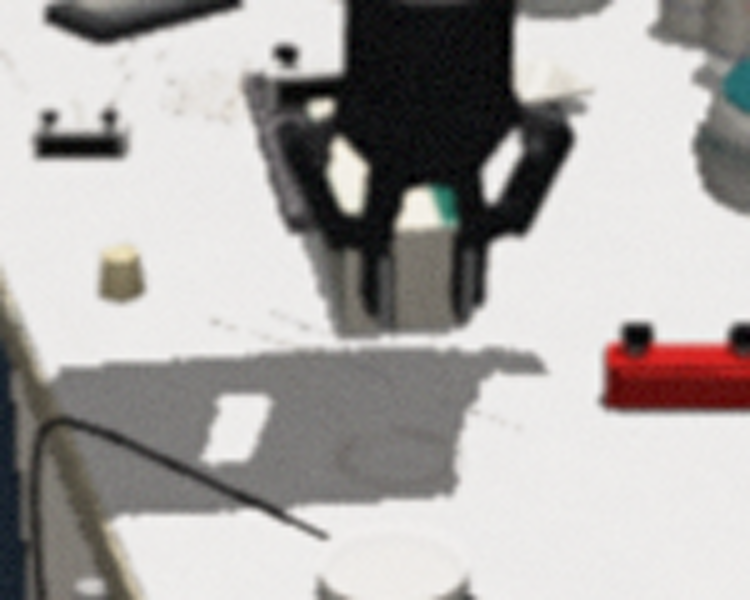

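View pics/w10.png

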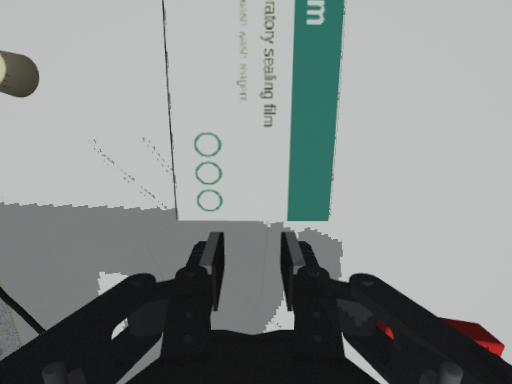

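>>> send_rows(series=[[-0.00298, 0.00032, 0, 0, 0, 0], [-0.00298, 0.00032, 0, 0, 0, 0], [-0.00298, 0.00032, 0, 0, 0, 0], [-0.00298, 0.00032, 0, 0, 0, 0], [-0.00298, 0.00032, 0, 0, 0, 0], [-0.00298, 0.00032, 0, 0, 0, 0], [-0.00298, 0.00032, 0, 0, 0, 0], [-0.00298, 0.00032, 0, 0, 0, 0]])

```text
clock: 13.9
eef_pos: [445.6, -69.2, 19.7]
tcp_rot: [-1.571, 0.105, -1.722]
contact_force: [-1.0, -2.7, 1.3]
opening: 0.349
```

>>> send_rows(series=[[-0.00298, 0.00032, 0, 0, 0, 0], [-0.00298, 0.00032, 0, 0, 0, 0], [-0.00298, 0.00032, 0, 0, 0, 0], [-0.00298, 0.00032, 0, 0, 0, 0]])

```text
clock: 14.3
eef_pos: [447.3, -57.2, 19.6]
tcp_rot: [-1.572, 0.105, -1.722]
contact_force: [0.8, -2.2, 1.0]
opening: 0.351
```

```bash
cat > se.py <<'E'
import sys
from st import *
def edge(f,qs=(235,270),lo=150,hi=300):
    for q in qs:
        last=None
        for v in range(lo,hi):
            P=dep(f,q,v)
            if last is not None and last[2]-P[2]>25: print('trailing top edge col',q,'row',v,'u',((last-L)@u).round(1),'z',last[2].round(1));break
            last=P
f=save('wrist',sys.argv[1]+'.png');edge(f)
g=save('side',sys.argv[1]+'s.png');cv2.imwrite('pics/'+sys.argv[1]+'sc.png',cv2.resize(g['frame'][140:260,160:310,::-1],None,fx=5,fy=5,interpolation=cv2.INTER_CUBIC))
E
python3 se.py a1
```

```text
14.3 [447.3 -57.2  19.6] [-1.572  0.105 -1.722] [ 0.8 -2.2  1. ] 0.35072948465975984
TCP in lip frame -115.62625730463297 0.6838551726358584 19.635291789077808 tool axes of u,v,z: [-0.994  0.105 -0.   ] [ 0.     0.001 -1.   ] [-0.105 -0.995 -0.001]
trailing top edge col 235 row 260 u -106.8 z 54.8
trailing top edge col 270 row 260 u -107.0 z 54.4
```

View pics/a1.png

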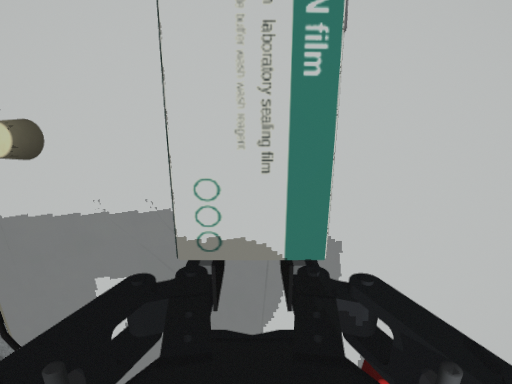

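View pics/a1sc.png

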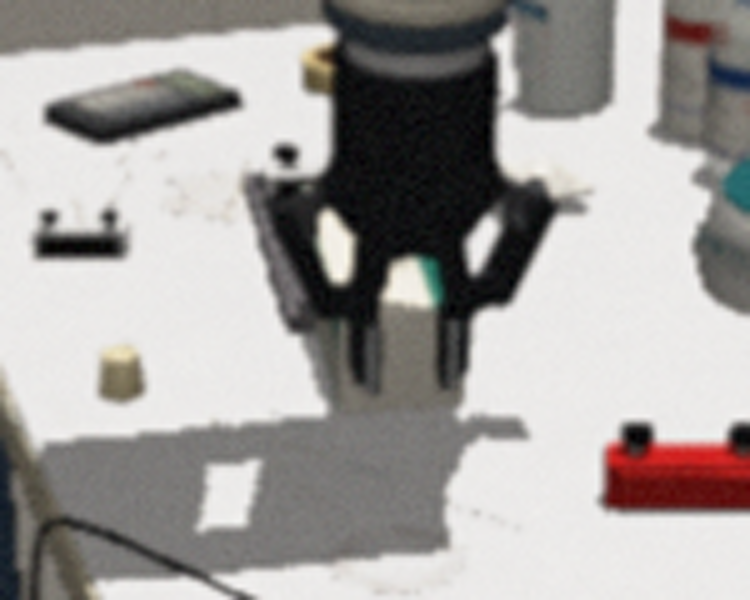

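>>> send_rows(series=[[-0.00298, 0.00032, 0, 0, 0, 0], [-0.00298, 0.00032, 0, 0, 0, 0], [-0.00298, 0.00032, 0, 0, 0, 0], [-0.00298, 0.00032, 0, 0, 0, 0], [-0.00298, 0.00032, 0, 0, 0, 0]])

```text
clock: 14.9
eef_pos: [449.6, -42.4, 19.6]
tcp_rot: [-1.571, 0.105, -1.722]
contact_force: [-0.2, -2.1, 0.8]
opening: 0.355
```

>>> send_rows(series=[[-0.002, 0.0002, 0, 0, 0, 0], [-0.002, 0.0002, 0, 0, 0, 0], [-0.002, 0.0002, 0, 0, 0, 0], [-0.002, 0.0002, 0, 0, 0, 0]])

```text
clock: 15.3
eef_pos: [450.8, -34.6, 19.7]
tcp_rot: [-1.571, 0.105, -1.722]
contact_force: [-1.1, -3.5, 2.2]
opening: 0.347
```

>>> send_rows(series=[[-0.002, 0.0002, 0, 0, 0, 0], [-0.002, 0.0002, 0, 0, 0, 0]])

```text
clock: 15.5
eef_pos: [451.4, -30.6, 19.7]
tcp_rot: [-1.571, 0.105, -1.722]
contact_force: [0.5, -4.2, 1.7]
opening: 0.347
```

>>> send_rows(series=[[-0.002, 0.0002, 0, 0, 0, 0], [-0.002, 0.0002, 0, 0, 0, 0]])

```text
clock: 15.7
eef_pos: [452.0, -26.6, 19.7]
tcp_rot: [-1.571, 0.105, -1.722]
contact_force: [-0.4, -5.3, 2.9]
opening: 0.35
```

```bash
python3 se.py a2
```

```text
15.7 [452.  -26.6  19.7] [-1.571  0.105 -1.722] [-0.4 -5.3  2.9] 0.34969483451334427
TCP in lip frame -84.69202860618965 0.6022323328969498 19.74920089331275 tool axes of u,v,z: [-0.994  0.105 -0.   ] [ 0.     0.001 -1.   ] [-0.105 -0.995 -0.001]
trailing top edge col 235 row 261 u -76.6 z 54.4
trailing top edge col 270 row 261 u -76.2 z 55.4
```

View pics/a2sc.png

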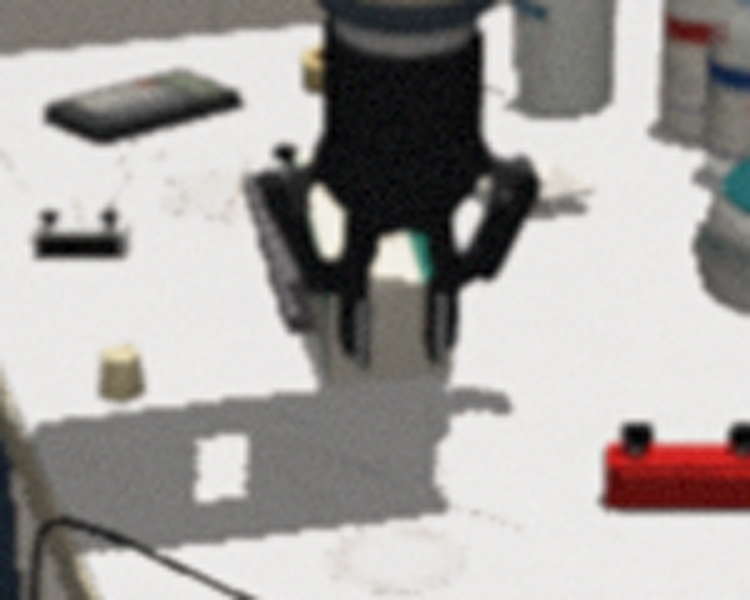

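>>> send_rows(series=[[-0.002, 0.0002, 0, 0, 0, 0], [-0.001, 0.0001, 0, 0, 0, 0]])

```text
clock: 16.0
eef_pos: [452.5, -23.7, 19.8]
tcp_rot: [-1.571, 0.105, -1.722]
contact_force: [-0.8, -5.2, 3.5]
opening: 0.354
```

>>> send_rows(series=[[-0.001, 0.0001, 0, 0, 0, 0], [-0.001, 0.0001, 0, 0, 0, 0]])

```text
clock: 16.2
eef_pos: [452.8, -21.7, 19.8]
tcp_rot: [-1.571, 0.105, -1.723]
contact_force: [0.5, 0.2, 0.6]
opening: 0.351
```

```bash
python3 se.py a3
```

```text
16.2 [452.8 -21.7  19.8] [-1.571  0.105 -1.723] [0.5 0.2 0.6] 0.35095423433080825
TCP in lip frame -79.68520976744409 0.6135249188315626 19.769172235867227 tool axes of u,v,z: [-0.994  0.105 -0.   ] [ 0.     0.001 -1.   ] [-0.105 -0.995 -0.001]
trailing top edge col 235 row 262 u -71.0 z 56.8
trailing top edge col 270 row 213 u -22.8 z 169.0
```

>>> send_rows(series=[[0, 0, 0, 0, 0, 0], [0, 0, 0, 0, 0, 0], [0, 0, 0, 0, 0, 0]])

```text
clock: 16.6
eef_pos: [452.6, -21.6, 19.7]
tcp_rot: [-1.572, 0.105, -1.722]
contact_force: [-0.6, 0.3, 0.4]
opening: 0.35
```

```bash
python3 se.py a4
```

```text
16.6 [452.6 -21.6  19.7] [-1.572  0.105 -1.722] [-0.6  0.3  0.4] 0.350226490337044
TCP in lip frame -79.65790310211361 0.7750720235774076 19.671422070937822 tool axes of u,v,z: [-0.994  0.105 -0.   ] [ 0.     0.001 -1.   ] [-0.105 -0.995 -0.001]
trailing top edge col 235 row 237 u -54.2 z 75.2
trailing top edge col 270 row 237 u -54.9 z 73.0
```

View pics/a4.png

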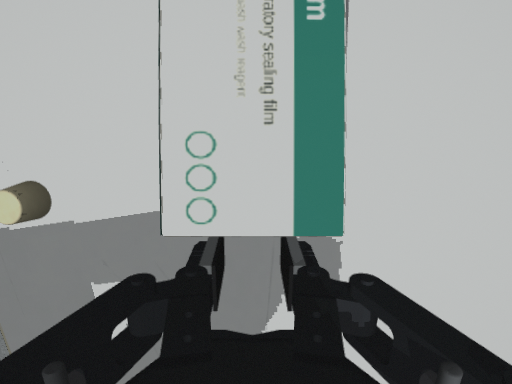

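View pics/a4sc.png

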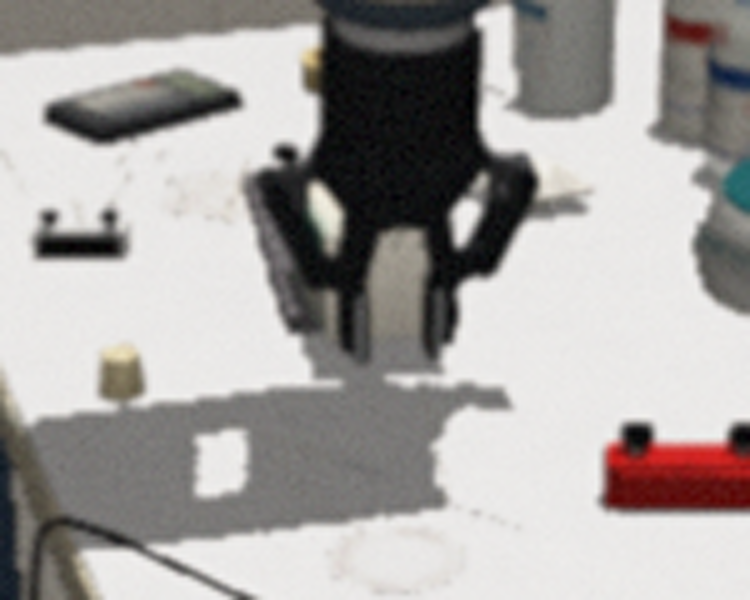

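>>> send_rows(series=[[0.0004, 0.004, 0, 0, 0, 0], [-0.00298, 0.00032, 0, 0, 0, 0], [-0.00298, 0.00032, 0, 0, 0, 0], [-0.00298, 0.00032, 0, 0, 0, 0], [-0.00298, 0.00032, 0, 0, 0, 0], [-0.00298, 0.00032, 0, 0, 0, 0], [-0.00298, 0.00032, 0, 0, 0, 0]])

```text
clock: 17.4
eef_pos: [455.4, -3.7, 15.7]
tcp_rot: [-1.571, 0.105, -1.722]
contact_force: [-0.2, -2.2, -0.3]
opening: 0.348
```

>>> send_rows(series=[[-0.00298, 0.00032, 0, 0, 0, 0], [-0.00298, 0.00032, 0, 0, 0, 0], [-0.00298, 0.00032, 0, 0, 0, 0], [-0.00298, 0.00032, 0, 0, 0, 0]])

```text
clock: 17.8
eef_pos: [457.2, 8.1, 15.6]
tcp_rot: [-1.572, 0.105, -1.723]
contact_force: [-0.9, -1.5, -1.2]
opening: 0.349
```

```bash
python3 se.py a5
```

```text
17.8 [457.2   8.1  15.6] [-1.572  0.105 -1.723] [-0.9 -1.5 -1.2] 0.3485366210896077
TCP in lip frame -49.52412583305932 0.7110139577883186 15.624213121417045 tool axes of u,v,z: [-0.994  0.105 -0.   ] [ 0.     0.001 -1.   ] [-0.105 -0.995 -0.001]
trailing top edge col 235 row 187 u 7.4 z 164.8
trailing top edge col 270 row 229 u 7.4 z 164.8
```

View pics/a5.png

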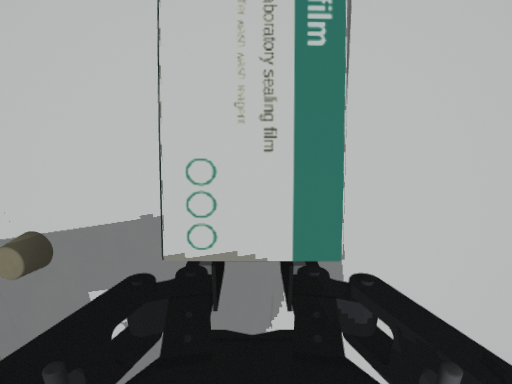

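View pics/a5sc.png

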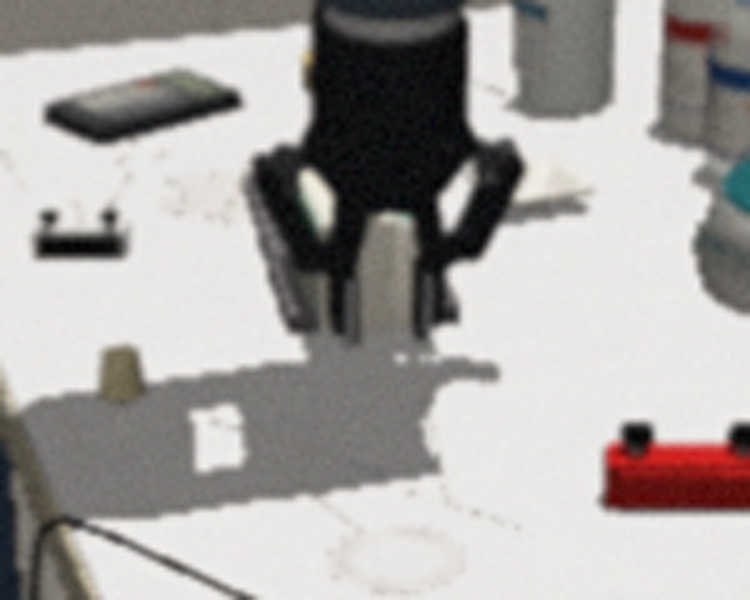

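>>> send_rows(series=[[-0.00298, 0.00032, 0, 0, 0, 0], [-0.00298, 0.00032, 0, 0, 0, 0], [-0.00298, 0.00032, 0, 0, 0, 0], [-0.00298, 0.00032, 0, 0, 0, 0], [-0.00298, 0.00032, 0, 0, 0, 0], [-0.00298, 0.00032, 0, 0, 0, 0], [-0.00298, 0.00032, 0, 0, 0, 0], [-0.00298, 0.00032, 0, 0, 0, 0]])

```text
clock: 18.7
eef_pos: [460.9, 31.8, 15.6]
tcp_rot: [-1.572, 0.105, -1.723]
contact_force: [-0.1, -1.1, -0.9]
opening: 0.35
```

>>> send_rows(series=[[-0.002, 0.0002, 0, 0, 0, 0], [-0.002, 0.0002, 0, 0, 0, 0], [-0.002, 0.0002, 0, 0, 0, 0]])

```text
clock: 19.0
eef_pos: [461.8, 37.7, 15.6]
tcp_rot: [-1.571, 0.105, -1.722]
contact_force: [-0.7, -1.1, -1.3]
opening: 0.347
```

```bash
python3 se.py a6
```

```text
19.0 [461.8  37.7  15.6] [-1.571  0.105 -1.722] [-0.7 -1.1 -1.3] 0.34741936243747074
TCP in lip frame -19.605564248174 0.6622081339226175 15.61924001262294 tool axes of u,v,z: [-0.994  0.105 -0.   ] [ 0.     0.001 -1.   ] [-0.105 -0.995 -0.001]
trailing top edge col 235 row 187 u 37.3 z 164.8
trailing top edge col 270 row 258 u 37.3 z 164.8
```

View pics/a6.png

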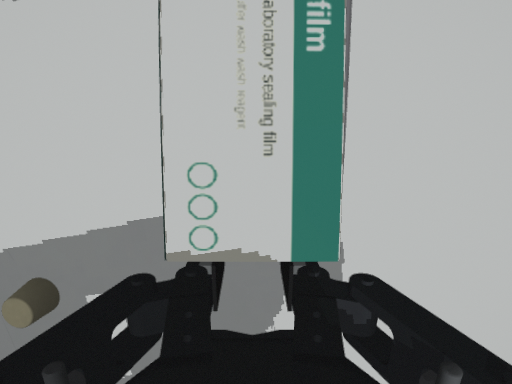

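View pics/a6sc.png

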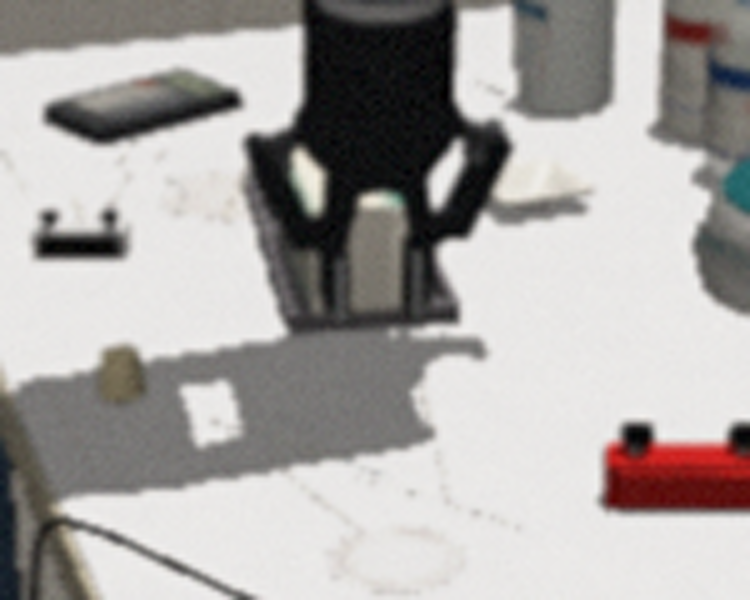

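>>> send_rows(series=[[-0.002, 0.0002, 0, 0, 0, 0], [-0.002, 0.0002, 0, 0, 0, 0], [-0.002, 0.0002, 0, 0, 0, 0], [-0.002, 0.0002, 0, 0, 0, 0], [-0.002, 0.0002, 0, 0, 0, 0], [-0.002, 0.0002, 0, 0, 0, 0], [-0.002, 0.0002, 0, 0, 0, 0]])

```text
clock: 19.8
eef_pos: [463.9, 51.7, 15.7]
tcp_rot: [-1.572, 0.105, -1.722]
contact_force: [-0.2, -0.7, 0.2]
opening: 0.351
```

>>> send_rows(series=[[-0.001, 0.0001, 0, 0, 0, 0], [-0.001, 0.0001, 0, 0, 0, 0], [-0.001, 0.0001, 0, 0, 0, 0], [-0.001, 0.0001, 0, 0, 0, 0]])

```text
clock: 20.2
eef_pos: [464.5, 55.5, 15.7]
tcp_rot: [-1.571, 0.105, -1.723]
contact_force: [-0.1, -0.8, -0.5]
opening: 0.347
```

```bash
python3 se.py a7
python3 - <<'E'
from st import *
f=dict(np.load('pics/a7.npz'))
for v in (100,150,200,240,250,256,258,260): print(v,[((lambda P:(((P-L)@u).round(1),((P-L)@v_).round(1),P[2].round(1)))(dep(f,q,v))) for q,v_ in((200,np.array([-.9885,.151,0])),(300,np.array([-.9885,.151,0])))])
E
```

```text
20.2 [464.5  55.5  15.7] [-1.571  0.105 -1.723] [-0.1 -0.8 -0.5] 0.3473330949398434
TCP in lip frame -1.6330230255726068 0.6815765485809316 15.716140201272655 tool axes of u,v,z: [-0.994  0.105 -0.   ] [ 0.     0.001 -1.   ] [-0.105 -0.995 -0.001]
trailing top edge col 235 row 260 u 10.1 z 57.9
trailing top edge col 270 row 260 u 10.5 z 58.9
20.3 [464.5  55.5  15.7] [-1.571  0.105 -1.722] [-0.5 -1.4  0.5] 0.34969779835066184
TCP in lip frame -1.5768271041164368 0.6634911927775956 15.730568255900922 tool axes of u,v,z: [-0.994  0.105 -0.   ] [ 0.     0.001 -1.   ] [-0.105 -0.995 -0.001]
100 [(np.float64(69.3), np.float64(20.0), np.float64(57.6)), (np.float64(69.2), np.float64(-15.2), np.float64(58.1))]
150 [(np.float64(51.8), np.float64(20.3), np.float64(58.7)), (np.float64(51.8), np.float64(-15.7), np.float64(57.5))]
200 [(np.float64(33.6), np.float64(20.8), np.float64(58.9)), (np.float64(33.4), np.float64(-16.2), np.float64(58.1))]
240 [(np.float64(18.2), np.float64(21.3), np.float64(59.1)), (np.float64(17.8), np.float64(-16.6), np.float64(58.0))]
250 [(np.float64(14.0), np.float64(21.5), np.float64(58.6)), (np.float64(14.1), np.float64(-16.6), np.float64(58.8))]
256 [(np.float64(11.0), np.float64(21.9), np.float64(57.3)), (np.float64(11.8), np.float64(-16.7), np.float64(59.1))]
258 [(np.float64(10.8), np.float64(21.6), np.float64(58.8)), (np.float64(10.1), np.float64(-17.0), np.float64(57.2))]
260 [(np.float64(3.2), np.float64(24.7), np.float64(42.8)), (np.float64(6.3), np.float64(-18.3), np.float64(50.1))]
```

View pics/a7.png

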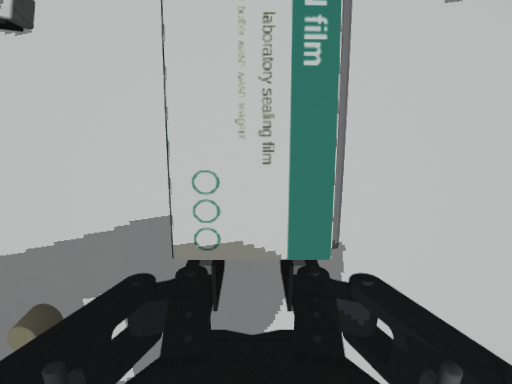

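View pics/a7sc.png

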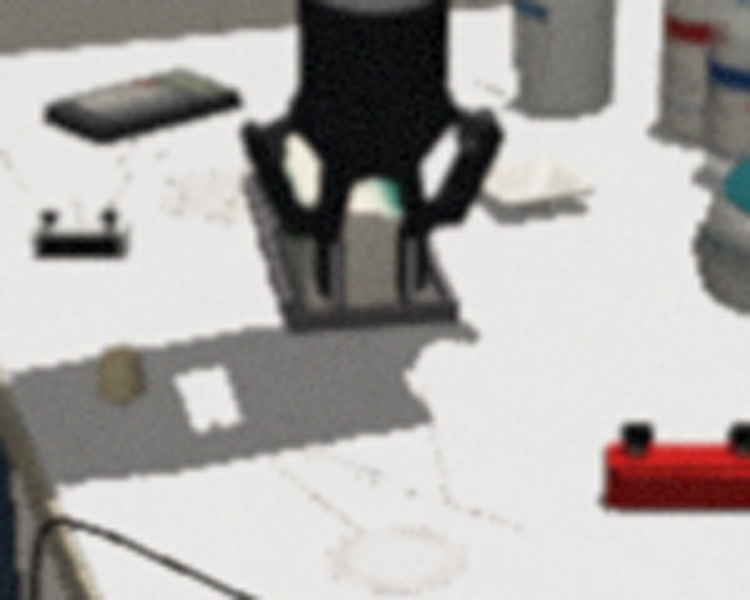

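>>> send_rows(series=[[-0.002, 0.0002, 0, 0, 0, 0], [-0.002, 0.0002, 0, 0, 0, 0], [-0.002, 0.0002, 0, 0, 0, 0], [-0.001, 0.0001, 0, 0, 0, 0], [-0.001, 0.0001, 0, 0, 0, 0]])

```text
clock: 20.8
eef_pos: [465.7, 63.5, 15.7]
tcp_rot: [-1.572, 0.105, -1.722]
contact_force: [-0.6, -0.9, -0.3]
opening: 0.357
```

>>> send_rows(series=[[-0.001, 0.0001, 0, 0, 0, 0], [-0.001, 0.0001, 0, 0, 0, 0]])

```text
clock: 21.0
eef_pos: [466.0, 65.5, 15.7]
tcp_rot: [-1.572, 0.105, -1.722]
contact_force: [-0.1, -0.7, -0.2]
opening: 0.347
```

>>> send_rows(series=[[-0.0005, 5e-05, 0, 0, 0, 0], [-0.0005, 5e-05, 0, 0, 0, 0], [-0.0005, 5e-05, 0, 0, 0, 0]])

```text
clock: 21.3
eef_pos: [466.2, 66.9, 15.8]
tcp_rot: [-1.572, 0.105, -1.723]
contact_force: [-0.5, -0.7, -1.1]
opening: 0.353
```

Run:
```python
from st import *
g=save('top','t11.png');cv2.imwrite('pics/t11c.png',cv2.resize(g['frame'][150:230,120:240,::-1],None,fx=6,fy=6,interpolation=cv2.INTER_CUBIC))
```

```text
21.3 [466.2  66.9  15.8] [-1.572  0.105 -1.723] [-0.5 -0.7 -1.1] 0.35323009296573277
TCP in lip frame 9.905638662414187 0.7077502040929036 15.752695729065287 tool axes of u,v,z: [-0.994  0.105 -0.   ] [ 0.     0.001 -1.   ] [-0.105 -0.995 -0.001]
```

View pics/t11c.png

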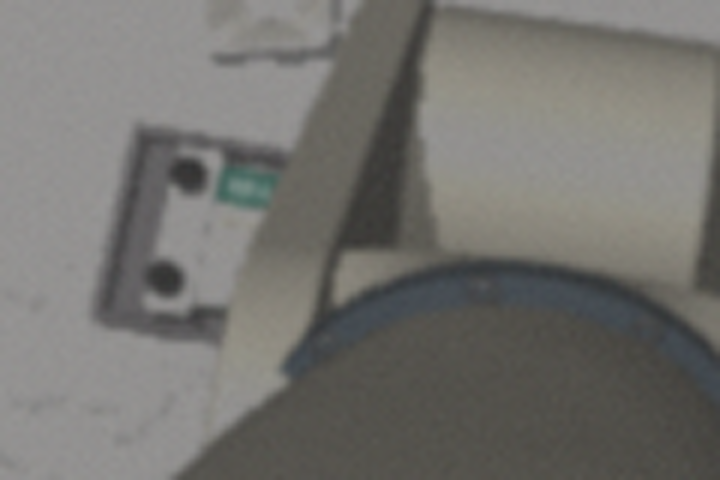

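>>> send_rows(series=[[-0.0005, 5e-05, 0, 0, 0, 0], [-0.0005, 5e-05, 0, 0, 0, 0], [-0.0005, 5e-05, 0, 0, 0, 0]])

```text
clock: 21.65
eef_pos: [466.5, 68.4, 15.8]
tcp_rot: [-1.571, 0.105, -1.722]
contact_force: [-0.9, -0.9, -1.0]
opening: 0.348
```

>>> send_rows(series=[[-0.0005, 5e-05, 0, 0, 0, 0], [-0.0005, 5e-05, 0, 0, 0, 0]])

```text
clock: 21.85
eef_pos: [466.6, 69.4, 15.8]
tcp_rot: [-1.571, 0.105, -1.722]
contact_force: [-0.5, -0.3, -0.1]
opening: 0.353
```

>>> send_rows(series=[[-0.0005, 5e-05, 0, 0, 0, 0], [-0.0005, 5e-05, 0, 0, 0, 0]])

```text
clock: 22.05
eef_pos: [466.8, 70.4, 15.8]
tcp_rot: [-1.571, 0.105, -1.722]
contact_force: [0.1, -0.9, -0.8]
opening: 0.348
```

>>> send_rows(series=[[-0.0005, 5e-05, 0, 0, 0, 0], [0, 0, 0, 0, 0, 0]])

```text
clock: 22.25
eef_pos: [466.8, 70.9, 15.8]
tcp_rot: [-1.572, 0.105, -1.722]
contact_force: [0.2, -0.7, -0.1]
opening: 0.351
```

>>> send_rows(series=[[-0.0005, 5e-05, 0, 0, 0, 0], [-0.0005, 5e-05, 0, 0, 0, 0], [0, 0, 0, 0, 0, 0]])

```text
clock: 22.55
eef_pos: [466.8, 71.6, 15.8]
tcp_rot: [-1.572, 0.104, -1.722]
contact_force: [-0.9, -4.8, -0.1]
opening: 0.344
```

>>> send_rows(series=[[-0.0005, 5e-05, 0, 0, 0, 0], [-0.0005, 5e-05, 0, 0, 0, 0]])

```text
clock: 22.75
eef_pos: [466.7, 71.9, 15.7]
tcp_rot: [-1.572, 0.103, -1.722]
contact_force: [-3.0, -15.6, 2.5]
opening: 0.348
```

```bash
python3 se.py a8
```

```text
22.75 [466.7  71.9  15.7] [-1.572  0.103 -1.722] [ -3.  -15.6   2.5] 0.3477453186276557
TCP in lip frame 14.94218565678949 0.9679495953077007 15.700890439688923 tool axes of u,v,z: [-0.995  0.103  0.001] [-0.001  0.001 -1.   ] [-0.103 -0.995 -0.001]
trailing top edge col 235 row 261 u 26.5 z 58.4
trailing top edge col 270 row 261 u 26.6 z 58.5
```

View pics/a8.png

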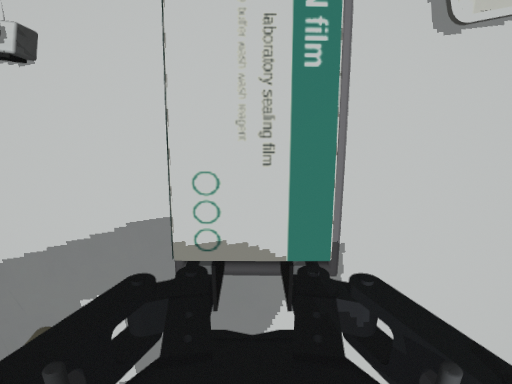

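>>> send_rows(series=[[0.0004, -4e-05, 0, 0, 0, 0], [0, 0, 0, 0, 0, 0], [0, 0, 0, 0, 0, 0], [0, 0, 0, 0, 0, 0], [0, 0, 0, 0, 0, 0]])

```text
clock: 23.35
eef_pos: [466.6, 71.8, 15.7]
tcp_rot: [-1.572, 0.104, -1.722]
contact_force: [-2.1, -8.6, 1.7]
opening: 0.35
```

>>> send_rows(series=[[0.001, -0.0001, 0, 0, 0, 0], [0.002, -0.0002, 0, 0, 0, 0], [0.003, -0.0003, 0, 0, 0, 0], [0.005, -0.0005, 0, 0, 0, 0], [0.005, -0.0005, 0, 0, 0, 0], [0.005, -0.0005, 0, 0, 0, 0], [0, 0, 0, 0, 0, 0]])

```text
clock: 24.05
eef_pos: [463.7, 50.9, 15.7]
tcp_rot: [-1.572, 0.105, -1.723]
contact_force: [0.2, -0.4, 0.4]
opening: 0.35
```

```bash
python3 se.py a9
```

```text
24.05 [463.7  50.9  15.7] [-1.572  0.105 -1.723] [ 0.2 -0.4  0.4] 0.3499809647419316
TCP in lip frame -6.246135901299149 0.7319933301072478 15.657898760677833 tool axes of u,v,z: [-0.994  0.105 -0.001] [ 0.001  0.001 -1.   ] [-0.105 -0.995 -0.001]
trailing top edge col 235 row 208 u 26.0 z 57.2
trailing top edge col 270 row 208 u 25.9 z 57.1
```

>>> send_rows(series=[[0.02, -0.01, 0, 0, 0, 0], [0.02, -0.03, 0, 0, 0, 0], [0.02, -0.03, 0, 0, 0, 0], [0.02, -0.03, 0, 0, 0, 0], [0.03, -0.03, 0, 0, 0, 0], [0.03, -0.03, 0, 0, 0, 0], [0, 0, 0, 0, 0, 0], [0, 0, 0, 0, 0, 0]])

```text
clock: 24.95
eef_pos: [440.6, -103.0, 160.5]
tcp_rot: [-1.57, 0.105, -1.724]
contact_force: [-0.7, -0.5, -0.3]
opening: 0.347
```

Run:
```python
from st import *
f=save('wrist','w12.png');cv2.imwrite('pics/w12c.png',cv2.resize(f['frame'][:,:,::-1],(800,600),interpolation=cv2.INTER_CUBIC))
g=save('top','t12.png');cv2.imwrite('pics/t12c.png',cv2.resize(g['frame'][120:270,120:360,::-1],None,fx=3.3,fy=3.3,interpolation=cv2.INTER_CUBIC))
g=save('side','s12.png');cv2.imwrite('pics/s12c.png',cv2.resize(g['frame'][140:290,160:310,::-1],None,fx=4,fy=4,interpolation=cv2.INTER_CUBIC))
```

```text
24.95 [ 440.6 -103.   160.5] [-1.57   0.105 -1.724] [-0.7 -0.5 -0.3] 0.34749417445729364
TCP in lip frame -161.88809659097137 0.3593215068841001 160.50467747509256 tool axes of u,v,z: [-0.994  0.105 -0.002] [ 0.002 -0.001 -1.   ] [-0.105 -0.995  0.001]
```

View pics/w12c.png

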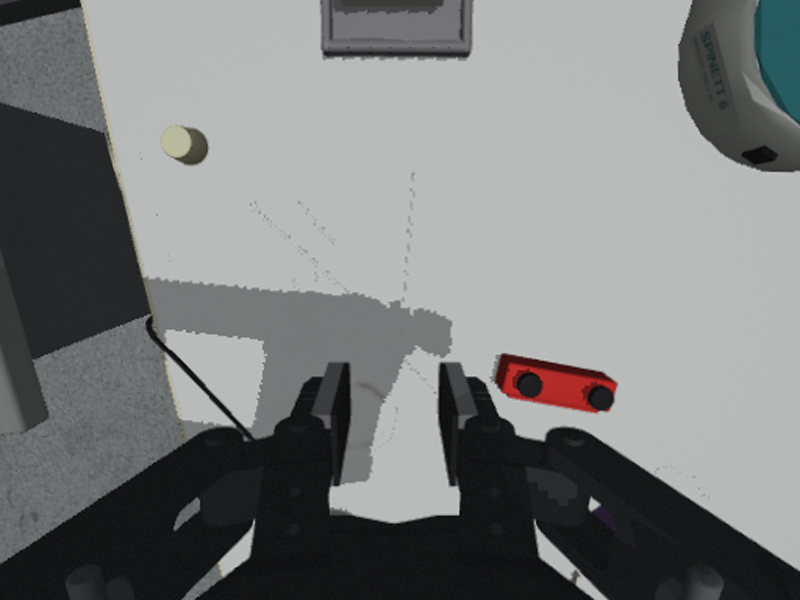

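View pics/t12c.png

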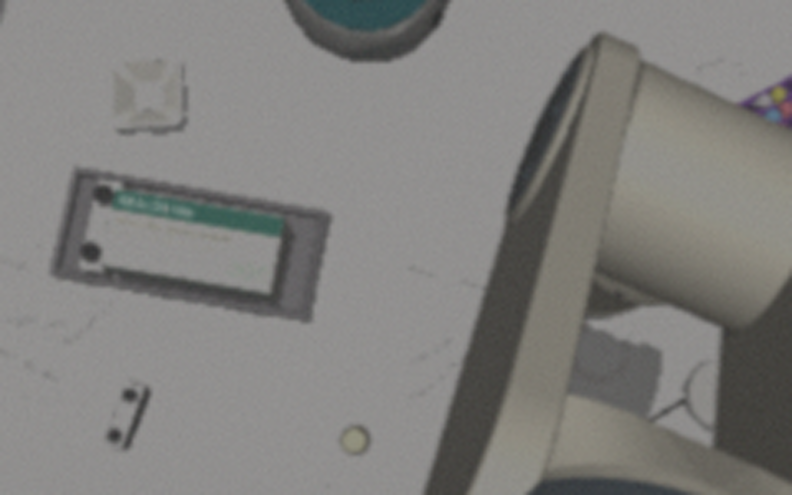

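View pics/s12c.png

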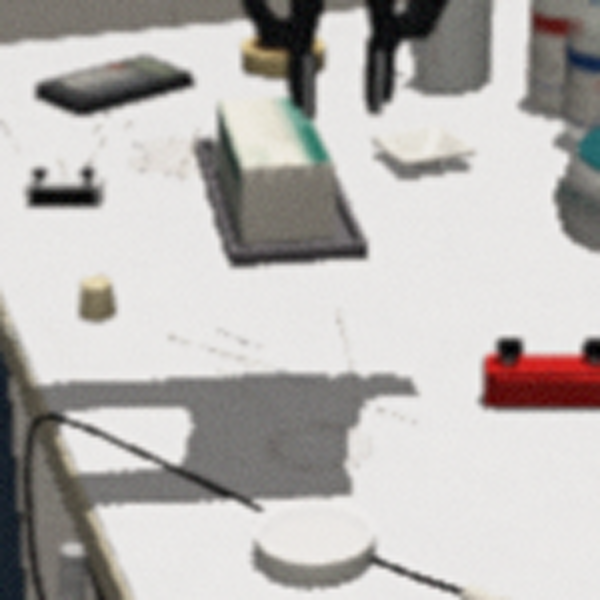

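```bash
python3 -c "
from rig import r
print(r.sense()['contact_force'],r.sign_off())"
```

```text
the job is handed in; nothing more can be done
[ 0.25645278  0.76082868 -0.4049598 ] None
```

The carton is lying flat inside the tray against the end stop, with the gripper clear of it, and I handed the job in at about 25 s. `sign_off` reports no verdict, so the points below are my own measurements.

- **Lift onto the lip:** I pinched the carton near its leading end, pivoted it about its trailing edge by 0.12 rad and turned it in line with the tray. I then slid it forward with the trailing edge on the bench until the nose was about 14 mm past the lip's middle, and lowered it. That took more force than I expected: up to about 20 N at the wrist, against the 40 N limit. I eased off and released it, and the nose rested about 14 mm high.
- **Push over:** I pushed the trailing end with two spread fingertips at 2 to 5 N. The carton tipped over the lip by itself, with the trailing edge rising to about 20 mm, and then dropped flat inside.
- **Against the stop:** I crept in at 0.5 mm steps. Contact peaked at about 16 N, against the 25 N limit. I held about 9 N for roughly half a second and backed off, and the carton did not move.

In the last pictures the carton's top is level at about 58 mm and its trailing edge is about 26 mm past the lip. It lies lengthwise along the tray, and the petri dish and weighing boat look unmoved. I did not measure the gap to the stop after release. The trailing edge reading shifted by about 0.5 mm between pressed and released, which is within the camera error.

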